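# Tip the parts tray to its steepest step with the gated lever

### The arm

A 6-joint arm with a two-finger parallel gripper is mounted at the origin on a cart in front of the work surface, level with it; the furniture and walls round the work are solid. World frame = base frame: x ahead of the robot, y to its left, z up, the work surface at z = 0. Lengths are in m, angles in rad, forces in N, time in s.
With the tool pointing down it reaches from about 0.375 to 0.975 m from the base axis. Payload 3.8 kg.
Tool frame: the origin (TCP) lies at the very end of the fingers, on their centre line; the grasp point (between the pads) lies 19 mm behind it; z points along the fingers, y is the line along which they close (so a half turn about z gives the same grasp; the last joint's range is limited). The gripper opens to 85 mm and grips with 20 to 120 N. Pads are 22 mm wide; open, the fingers measure 114 mm over their backs; the gripper's body (76 mm by 85 mm) begins 54 mm behind the grasp point. The pads swing forward as they close: fully open they stand 13 mm farther back than shut.
Start: joints at [-1.196, 0.264, 1.604, -0, 1.274, -0.037], TCP at [0.27, -0.619, 0.231] pointing down, gripper open.
Joint ranges: [-2.63, 2.63], [-0.94, 2.18], [0.31, 2.57], [-1.31, 4.45], [0, 2.66], [-2.55, 2.55]. Speed limits (rad/s): [2.57, 2.57, 3.14, 3.14, 3.14, 3.14].

### API

Orientations are given as a rotation vector (axis times angle).
In Python, from workcell import read_state, read_camera, calibration, finish_job gives the robot as it stands.
- The arm moves only by the tool step_arm, never from a script. Its argument "commands" is a list of rows, each an object of numbers: "fingers": the gripper's target within -1 to 1 (shut at 1, half-way at 0, fully open at -1); "dx", "dy", "dz": the shift along the tool's x, y, z in m; "roll": the turn about the tool's z in degrees. In form: [{"fingers": .., "dx": .., "dy": .., "dz": .., "roll": ..}, ...]. A call has 1 to 8 rows; each row is the pose to reach, as a shift and turn from the pose commanded when the call began, along the tool's axes at that moment; what a row does not reach only later rows make up. A row lasts 1/8 s, in which the tool goes at most 62.5 mm and 10.7 degrees, less where a joint would pass 70% of its speed; a pose out of reach is approached as far as the arm can. A call with a gripper value outside its range is refused whole. The fingers move at their own pace and stop on an object; "squeeze" is the grip in N (left out, the last holds). Time passes only in rows, so rows that repeat a pose let the fingers close. It gives the time, the measured TCP pose, the force, the opening and the grip force at its end, in the units of the state.
- read_state(): the state, without advancing time (a new reading comes with each control period).
- read_camera(name): name is "scene" or "top" or "wrist"; returns (picture, depth): 384x512x3 uint8, blue, green, red; 384x512 float32, m along the optical axis (not along the pixel's ray), 0 where there is no reading.
- calibration(name): a dict with "intrinsics" (3x3 intrinsics, pixels), "world_to_cam" (4x4, takes a point from world to camera coordinates). Camera axes: x right, y up, looking along -z (the intrinsics and any distortion apply to the point x, -y, -z); pixel columns grow to the right and rows downward; lengths in m; the calibration is good to about 2 mm. A picture is of the moment at which its call begins: read the wrist's pose just before it. calibration takes no time and is no camera call; for the wrist camera it gives the pose at the moment of the call.
- finish_job(): hands the job in; it is judged then, once.
The state is a dict: "time": time; "q": joint angles; "joint_vel": joint speeds; "joint_torque": joint torques, N m; "tool_pos": TCP position; "tcp_rot": TCP orientation; "wrist_force": force on the tool from outside, world axes, zero at the start; "torque": the same for the moment, N m; "width": opening from 0.0 (shut) to 1.0 (fully open); "grip_force": force on a finger pad.
Only numpy, scipy, OpenCV 4.12 (cv2) and the standard library are available. Lean on these libraries where they do the work, as an engineer would, in place of code of your own. Each camera call takes 0.05 s, during which the arm holds its last target. There are 200 camera calls.

### The job

The parts tray lies flat on the tilting stand under the light bar. Take the stand's lever by its black handle and work it down through the zigzag gate by feel, never forcing it against the gate, to the lowest rest on the right (three dots); let it settle up into that rest so that the tray stays tipped at the steepest step, then let go. Keep the tray on its platform and leave the pot, the dust blower and the loupe standing where they are.

Things in the scene. Friction and masses are not known exactly. Their poses are not given: they have to be found in the camera images.
- stand: Grey metal tray stand, 400 mm wide; its base plate is 10 mm high. Origin on the bench under its middle; x to its back (away from the robot), y to its left, z up. The axle of the tray platform and lever runs along y at x = +120, z = 150 mm; the lever swings about the axle's point (120, -125, 150) mm.
- light_bar (a point): Middle of the underside of the stand's light bar (34 x 404 x 20 mm, along the stand's y), 350 mm above the bench and straight above the lever's handle. A gripper pointing straight down at the handle would hit it: come from the front, leaning back towards the robot by 30 to 40 degrees.
- gate: Upright bracket with the aluminium gate plate (64 wide, 136 high, 4 mm thick, square to x, at x = 0) that the lever's rod passes through. Origin on the bench below the plate's middle, axes as the stand's. The plate is clamped in long holes up to 6 mm above or below nominal; this is not reported, it must be felt. Slots are 14 mm wide for the 10 mm rod.
- gate_mid (a point): Nominal middle of the plate, 150 mm up. Left slots are centred 11 mm to its left (+y), right slots 11 mm to its right. The lever starts in the upper left slot. Going down: upper left slot ends at passage 1, which leads right; right slot ends at passage 2, which leads left; lower left slot ends at passage 3, which leads to the short lowest right slot.
- passage1 (a point): Nominal centre (plate at its middle setting) of the first level cross passage, 162 mm up, from left slot to right slot; passages are 14 mm high and their floor is the floor of the slot that ends there: push down until it stops, then across.
- passage2 (a point): Nominal centre of the second cross passage, 134 mm up, from right slot to left slot.
- passage3 (a point): Nominal centre of the third cross passage, 106 mm up, from left slot to the lowest right slot. In the slot that a passage leads into, a rest closed at its top reaches 8 mm above the passage (red dots beside them: one right, two left, three right); the spring lifts the lever into it.
- lever: The lever's round black handle (24 mm across, 70 mm long) on a 10 mm steel rod. Origin at the middle of the handle, on its axis; the lever points along its own -x and its pivot lies 250 mm along its +x; y is to the left. It tilts together with the platform and swings sideways on its own pivot; a spring lifts the handle with about 2 to 4 N.
- tilt (a joint): Tilt of the tray platform and lever (rad): 0 = tray flat, lever 13 degrees (0.227 rad) above level; grows as the handle is moved down and the tray's front sinks. A spring returns it to 0. In the lowest rest it reads about 0.41 (0.38 to 0.45, by the plate's setting).
- side (a joint): Sideways swing of the lever (rad), positive to the right (-y of the stand): about 0 in the left slots, about 0.12 in the right slots; it stays where it is left.
- platform (a point): Middle of the upper face of the tray platform (152 x 240 mm, lip 20 mm high at the front), 100 mm in front of the axle.
- tray_mid (a point): Middle of the loose parts tray (225 x 132 x 40 mm, light brown with a small white card in it), 20 mm above its underside; its long side lies along the stand's y. Bystander that rides on the platform.
- pot_b: Small white pot with a green lid, 52 mm across, 50 mm high, standing in front of the stand to the left; origin under its middle. Leave alone.
- dust_blower: Dark red rubber dust blower, 55 mm across, 137 mm high, standing to the right of the stand; origin under its middle. Leave alone.
- loupe: Black eye loupe, 35 mm across, 27 mm high, in front of the stand; origin under its middle. Leave alone.

How it is judged:
By the outcome, as a careful person would: the job done as asked, in the order asked, and still so for the second after the job is handed in, with the robot touching nothing.
It also fails if it takes over 58 s, if anything falls off the work surface, if the arm or the gripper's body presses on something with over 40 N, if the wrist force passes 120 N, or if a joint passes its speed limit or range.

## Working session

There is one attempt and no reset: what is moved stays moved. The work goes in short steps, Python scripts to look and compute and a tool call to move; the robot and the scene stay as the last step left them, time stands still between calls to the robot, and variables do not carry over. Pictures are saved under pics/ and viewed, at most 10 in all, crops included, and the job is handed in when it is done.

Besides the shell and the picture viewer there is one more tool, called after "Request:" as name(argument=value, ...), one argument or row to a line, values as JSON. step_arm: Moves the arm, as the interface text tells. Its arguments: {"type":"object","properties":{"commands":{"type":"array","items":{"type":"object","properties":{"fingers":{"type":"number"},"dx":{"type":"number"},"dy":{"type":"number"},"dz":{"type":"number"},"roll":{"type":"number"}}}},"squeeze":{"type":"number"}},"required":["commands"]}

```bash
mkdir -p pics; ls; python3 - <<'E'
from workcell import *
import cv2,numpy as np
s=read_state();print({k:np.round(v,3).tolist() for k,v in s.items()})
for n in("scene","top"):
    p,d=read_camera(n);cv2.imwrite(f"pics/{n}0.png",p);np.save(f"pics/{n}0.npy",d)
    c=calibration(n);print(n,c.keys(),np.round(c["intrinsics"],1).tolist(),np.round(c["world_to_cam"],3).tolist())
a=np.hstack([cv2.imread("pics/scene0.png"),cv2.imread("pics/top0.png")])
E
```

```text
pics
{'time': 0.0, 'q': [-1.196, 0.265, 1.605, -0.0, 1.274, -0.037], 'joint_vel': [-0.002, -0.001, -0.001, -0.0, 0.0, 0.001], 'joint_torque': [0.001, -51.511, -36.731, 0.0, 0.013, -0.0], 'tool_pos': [0.27, -0.618, 0.23], 'tcp_rot': [-3.073, -0.642, 0.001], 'wrist_force': [0.079, -0.088, -0.661], 'torque': [-0.039, 0.046, -0.006], 'grip_force': 0.0, 'width': 1.0}
scene dict_keys(['intrinsics', 'world_to_cam']) [[365.9, 0.0, 253.3], [0.0, 365.9, 192.0], [0.0, 0.0, 1.0]] [[-0.693, -0.721, -0.019, 0.524], [0.463, -0.464, 0.755, -0.377], [-0.553, 0.515, 0.655, -0.942], [0.0, 0.0, 0.0, 1.0]]
top dict_keys(['intrinsics', 'world_to_cam']) [[365.2, 0.0, 256.9], [0.0, 365.2, 187.8], [0.0, 0.0, 1.0]] [[-0.019, -0.999, -0.031, 0.176], [0.988, -0.024, 0.155, -0.609], [-0.155, -0.028, 0.987, -1.131], [0.0, 0.0, 0.0, 1.0]]
```

View pics/scene0.png

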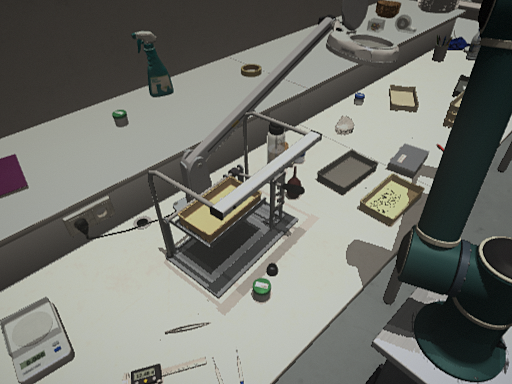

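View pics/top0.png

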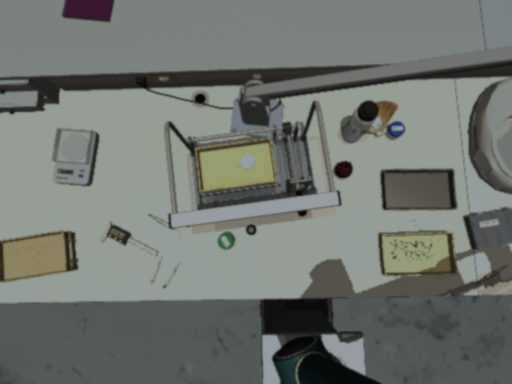

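The scene view shows the stand with the bar from (215,212) to (320,135). In the top view the bar runs from (170,222) to (340,200), and the handle is just visible under it near (302,212).

```bash
cat > h.py <<'E'
import numpy as np,cv2
from workcell import *
def cloud(d,c):
    K=c["intrinsics"];T=np.linalg.inv(c["world_to_cam"])
    v,u=np.mgrid[:d.shape[0],:d.shape[1]]
    P=np.stack([(u-K[0,2])/K[0,0]*d,-(v-K[1,2])/K[1,1]*d,-d],-1)
    W=P@T[:3,:3].T+T[:3,3];W[d<=0]=np.nan;return W
def proj(p,c):
    q=c["world_to_cam"]@np.r_[p,1];K=c["intrinsics"]
    return K[0,2]+K[0,0]*q[0]/-q[2],K[1,2]+K[1,1]*-q[1]/-q[2]
E
python3 - <<'E'
from h import *
for n in("top","scene"):
    d=np.load(f"pics/{n}0.npy");c=calibration(n);W=cloud(d,c);p=cv2.imread(f"pics/{n}0.png")
    m=(np.abs(W[...,2]-.37)<.012)&(W[...,0]>.3)&(W[...,0]<.8)&(np.abs(W[...,1])<.4)&(p.min(2)>110)
    m=m.astype(np.uint8);k,l,st,_=cv2.connectedComponentsWithStats(m);i=1+np.argmax(st[1:,4]);Q=W[l==i]
    r=cv2.minAreaRect(Q[:,:2].astype(np.float32));print(n,st[i],np.round(Q.mean(0),4),np.median(Q[:,2]).round(4),r)
    (cx,cy),_,_=r
    B=cv2.boxPoints(r);e=sorted([(np.linalg.norm(B[k]-B[(k+1)%4]),k) for k in range(4)])[-1][1]
    v=B[(e+1)%4]-B[e];v=v/np.linalg.norm(v);v=v*np.sign(v[1]);ex=np.array([v[1],-v[0]]);yaw=np.arctan2(ex[1],ex[0])
    o=np.array([cx,cy])+ex*.1236
    h=np.array([cx,cy])-v*.125
    print("yaw",np.degrees(yaw),"origin",o,"handle",h)
    for nm,z,y in(("handle",.206,-.125),):
        print(nm,proj(np.r_[np.array([cx,cy])+v*y,z],c))
    a=cv2.resize(p[120:300,140:380] if n=="top" else p[90:310,140:340],None,fx=3.2,fy=3.2 if n=="top" else 2.7,interpolation=cv2.INTER_CUBIC) if n=="top" else cv2.resize(p[100:310,140:340],None,fx=2.8,fy=2.8,interpolation=cv2.INTER_CUBIC)
    a=cv2.convertScaleAbs(a,alpha=1.6,beta=20);cv2.imwrite(f"pics/{n}0c.png",a)
E
```

```text
top [ 167  135  172   93 2640] [0.5203 0.1654 0.3698] 0.3702 ((0.5812610983848572, 0.16981631517410278), (0.17040547728538513, 0.39164209365844727), 6.638360500335693)
yaw 6.6383677 origin [0.70403243 0.18410476] handle [0.59571139 0.04565437]
handle (np.float64(297.08419434468766), np.float64(184.27411422045714))
scene [ 151  112  169  101 1596] [0.5267 0.1953 0.3693] 0.3698 ((0.615529477596283, 0.17088449001312256), (0.24996423721313477, 0.394848495721817), 5.561891555786133)
yaw 5.5618854 origin [0.73854759 0.18286391] handle [0.62764458 0.04647297]
handle (np.float64(270.04597552326584), np.float64(176.7737810749888))
```

View pics/top0c.png

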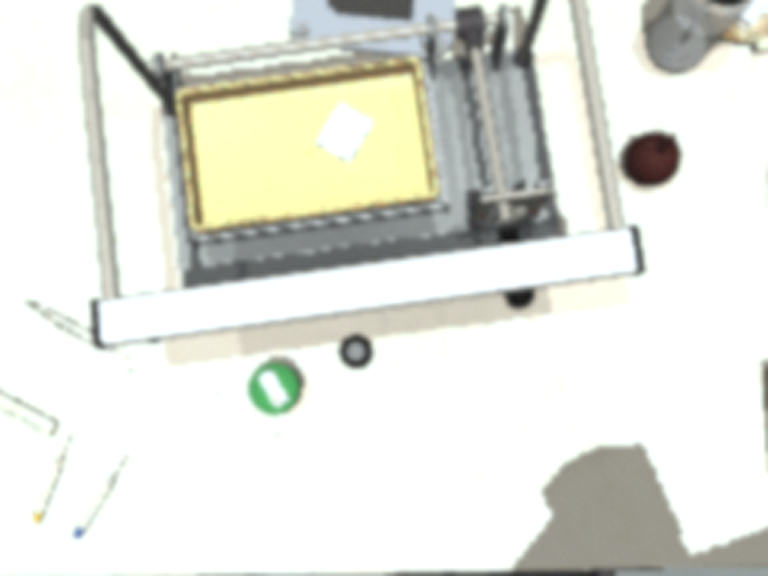

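Crop: the bar runs from (95,325) to (640,250). The black handle tip shows at (518,298), the rod at (475–500, 45–190), the gate near (510,200). The loupe is at (356,351), the pot at (275,388), and the blower at (650,158).

```bash
python3 - <<'E'
from h import *
for n in("top","scene"):
    d=np.load(f"pics/{n}0.npy");c=calibration(n);W=cloud(d,c);p=cv2.imread(f"pics/{n}0.png")
    m=(np.abs(W[...,2]-.37)<.012)&(W[...,0]>.3)&(W[...,0]<.8)&(np.abs(W[...,1])<.45)
    m=cv2.morphologyEx(m.astype(np.uint8),cv2.MORPH_OPEN,np.ones((8,8),np.uint8));k,l,st,_=cv2.connectedComponentsWithStats(m);i=1+np.argmax(st[1:,4]);Q=W[l==i]
    r=cv2.minAreaRect(Q[:,:2].astype(np.float32));print(n,st[i],np.median(Q[:,2]).round(4),r)
    C=np.array(r[0]);B=cv2.boxPoints(r);e=max(range(4),key=lambda k:np.linalg.norm(B[k]-B[(k+1)%4]))
    v=B[(e+1)%4]-B[e];v=v/np.linalg.norm(v);v=v*np.sign(v[1]);ex=np.array([v[1],-v[0]])
    print("yaw",np.degrees(np.arctan2(ex[1],ex[0])),"C",C,"origin",C+ex*.1236,"handle",C-v*.125)
    h=C-v*.125
    print("mid/tip proj",proj(np.r_[h,.206],c),proj(np.r_[h-ex*.034,.214],c))
    # things: dark blobs & handle
    hs=cv2.cvtColor(p,cv2.COLOR_BGR2HSV)
    b=(p.max(2)<45)&(W[...,2]>.17)&(W[...,2]<.25)&(np.linalg.norm(W[...,:2]-h,axis=-1)<.06)
    if b.sum()>3: print("dark pts",b.sum(),np.nanmean(W[b],0),np.nanmin(W[b],0),np.nanmax(W[b],0))
E
```

```text
top [ 176  192  165   35 2389] nan ((0.5278785228729248, 0.14326633512973785), (0.035406067967414856, 0.528364896774292), 10.441400527954102)
yaw 10.441398 C [0.52787852 0.14326634] origin [0.64943181 0.16566633] handle [0.55053224 0.02033623]
mid/tip proj (np.float64(306.8165733094771), np.float64(200.10290675134758)) (np.float64(309.8695896299358), np.float64(211.8136845983646))
dark pts 76 [0.55306305 0.03818684 0.2091839 ] [0.50842066 0.00805605 0.17042951] [0.60739786 0.0522221  0.22787489]
scene [ 212  133  108   84 1514] nan ((0.6038837432861328, -0.082794189453125), (0.12552930414676666, 0.9178029894828796), 21.81268882751465)
yaw 21.812687 C [ 0.60388374 -0.08279419] origin [ 0.71863442 -0.03686772] handle [ 0.65033042 -0.19884463]
mid/tip proj (np.float64(314.6655721800189), np.float64(142.59279059743344)) (np.float64(324.4590736936759), np.float64(142.7424758883468))
```

```bash
python3 - <<'E'
from h import *
for n in("top","scene"):
    d=np.load(f"pics/{n}0.npy");c=calibration(n);W=cloud(d,c);p=cv2.imread(f"pics/{n}0.png")
    m0=(np.abs(W[...,2]-.37)<.012)&(W[...,0]>.3)&(W[...,0]<.8)&(np.abs(W[...,1])<.45)
    m=cv2.morphologyEx(m0.astype(np.uint8),cv2.MORPH_OPEN,np.ones((8,8),np.uint8));k,l,st,_=cv2.connectedComponentsWithStats(m);i=1+np.argmax(st[1:,4]);Q=W[(l==i)&m0]
    r=cv2.minAreaRect(Q[:,:2].astype(np.float32));print(n,st[i],np.median(Q[:,2]).round(4),r)
    C=np.array(r[0]);B=cv2.boxPoints(r);e=max(range(4),key=lambda k:np.linalg.norm(B[k]-B[(k+1)%4]))
    v=B[(e+1)%4]-B[e];v=v/np.linalg.norm(v);v=v*np.sign(v[1]);ex=np.array([v[1],-v[0]])
    print("yaw",np.degrees(np.arctan2(ex[1],ex[0])),"C",C,"origin",C+ex*.1236,"handle",C-v*.125)
    h=C-v*.125
    print("mid/tip proj",proj(np.r_[h,.206],c),proj(np.r_[h-ex*.034,.214],c))
    b=(p.max(2)<45)&(W[...,2]>.17)&(W[...,2]<.25)&(np.linalg.norm(W[...,:2]-h,axis=-1)<.06)
    if b.sum()>3: print("dark pts",b.sum(),np.nanmean(W[b],0),np.nanmin(W[b],0),np.nanmax(W[b],0))
E
```

```text
top [ 176  192  165   35 2389] 0.3704 ((0.512541651725769, 0.15315788984298706), (0.03293151035904884, 0.385818213224411), 6.605015277862549)
yaw 6.605017 C [0.51254165 0.15315789] origin [0.63532127 0.16737487] handle [0.52691967 0.02898756]
mid/tip proj (np.float64(304.0252399743742), np.float64(208.64792219243975)) (np.float64(306.22965428308225), np.float64(220.6539566941762))
dark pts 67 [0.54602436 0.04073736 0.21293464] [0.50842066 0.02794505 0.19483931] [0.58315797 0.0522221  0.22787489]
scene [ 212  133  108   84 1514] 0.3697 ((0.5112524032592773, 0.16405802965164185), (0.040091462433338165, 0.4022678732872009), 6.844114303588867)
yaw 6.8441124 C [0.5112524  0.16405803] origin [0.63397164 0.17878725] handle [0.52614846 0.03994877]
mid/tip proj (np.float64(296.3309170451864), np.float64(190.9438226347439)) (np.float64(306.28366652876883), np.float64(193.5893426389072))
dark pts 160 [0.53549569 0.04546142 0.21306562] [0.50526906 0.03018671 0.19698872] [0.58277308 0.05321429 0.22581543]
```

The moves give only shifts and roll, so the tool's lean cannot be set directly. I'll go up into free space and watch how orientation behaves near the edge of reach.

Request:
step_arm(
  commands=[
    {"fingers":-1,"dx":0,"dy":0,"dz":-0.06,"roll":0},
    {"fingers":-1,"dx":0,"dy":0,"dz":-0.12,"roll":0},
    {"fingers":-1,"dx":0,"dy":0,"dz":-0.18,"roll":0},
    {"fingers":-1,"dx":0,"dy":0,"dz":-0.24,"roll":0},
    {"fingers":-1,"dx":0,"dy":0,"dz":-0.3,"roll":0},
    {"fingers":-1,"dx":0,"dy":0,"dz":-0.36,"roll":0},
    {"fingers":-1,"dx":0,"dy":0,"dz":-0.42,"roll":0},
    {"fingers":-1,"dx":0,"dy":0,"dz":-0.48,"roll":0},
  ],
)

```text
time: 1.1
tool_pos: [0.27, -0.6181, 0.7105]
tcp_rot: [3.074, 0.642, 0.0]
wrist_force: [0.5, -1.8, 1.6]
width: 1.003
grip_force: 0.0
```

```bash
python3 - <<'E'
from h import *
for n in("top","scene"):
    d=np.load(f"pics/{n}0.npy");c=calibration(n);W=cloud(d,c).reshape(-1,3)
    k=(W[:,0]>.1)&(W[:,0]<1.3)&(W[:,1]<-.15)&(W[:,1]>-1.2)&(W[:,2]>.08)
    H,xe,ye=np.histogram2d(W[k,0],W[k,1],bins=[12,10],range=[[.1,1.3],[-1.15,-.15]])
    Z=np.zeros_like(H);i=((W[k,0]-.1)/.1).astype(int);j=((W[k,1]+1.15)/.1).astype(int)
    for a,b,z in zip(i,j,W[k,2]):
        if 0<=b<10: Z[a,b]=max(Z[a,b],z)
    print(n);print(np.round(Z,2))
E
```

```text
top
[[0.   0.   0.   0.   0.   0.   0.   0.   0.   0.  ]
 [0.   0.   0.   0.   0.   0.   0.   0.   0.   0.  ]
 [0.   0.   0.   0.   0.   0.   0.   0.   0.   0.  ]
 [0.   0.   0.   0.   0.   0.   0.   0.   0.   0.  ]
 [0.   0.   0.   0.   0.   0.   0.   0.49 0.53 0.  ]
 [0.   0.   0.   0.   0.   0.   0.   0.52 0.53 0.  ]
 [0.   0.   0.   0.   0.   0.   0.   0.53 0.53 0.44]
 [0.   0.   0.   0.   0.   0.   0.   0.52 0.52 0.46]
 [0.   0.   0.   0.   0.   0.2  0.21 0.21 0.21 0.21]
 [0.   0.   0.   0.   0.   0.21 0.21 0.21 0.21 0.21]
 [0.   0.   0.   0.   0.   0.2  0.21 0.21 0.21 0.2 ]
 [0.   0.   0.   0.   0.   0.   0.   0.   0.   0.  ]]
scene
[[0.   0.   0.   0.   0.   0.   0.   0.   0.   0.  ]
 [0.   0.   0.   0.   0.   0.   0.   0.   0.   0.  ]
 [0.   0.   0.   0.   0.   0.   0.   0.   0.   0.  ]
 [0.1  0.12 0.   0.   0.   0.   0.   0.   0.   0.  ]
 [0.12 0.12 0.   0.   0.   0.   0.51 0.52 0.53 0.  ]
 [0.   0.   0.   0.   0.   0.   0.61 0.62 0.63 0.  ]
 [0.   0.   0.   0.   0.   0.   0.52 0.55 0.53 0.46]
 [0.   0.   0.   0.   0.   0.   0.   0.55 0.51 0.46]
 [0.13 0.18 0.2  0.2  0.21 0.2  0.21 0.2  0.2  0.2 ]
 [0.   0.   0.21 0.2  0.2  0.2  0.2  0.2  0.2  0.2 ]
 [0.   0.2  0.21 0.21 0.2  0.2  0.23 0.23 0.2  0.2 ]
 [0.21 0.2  0.2  0.2  0.2  0.21 0.23 0.23 0.21 0.2 ]]
```

Request:
step_arm(
  commands=[
    {"fingers":-1,"dx":0,"dy":0.05,"dz":0,"roll":0},
    {"fingers":-1,"dx":0,"dy":0.1,"dz":0,"roll":0},
    {"fingers":-1,"dx":0,"dy":0.15,"dz":0,"roll":0},
    {"fingers":-1,"dx":0,"dy":0.2,"dz":0,"roll":0},
    {"fingers":-1,"dx":0,"dy":0.25,"dz":0,"roll":0},
    {"fingers":-1,"dx":0,"dy":0.3,"dz":0,"roll":0},
    {"fingers":-1,"dx":0,"dy":0.35,"dz":0,"roll":0},
    {"fingers":-1,"dx":0,"dy":0.4,"dz":0,"roll":0},
  ],
)

```text
time: 2.1
tool_pos: [0.3339, -0.7645, 0.5861]
tcp_rot: [3.032, 0.633, 0.014]
wrist_force: [-0.4, 0.1, 0.3]
width: 1.003
grip_force: 0.0
```

```bash
python3 -c "
from h import *
s=read_state();print(np.round(s['q'],3),s['tool_pos'],s['tcp_rot']);R=cv2.Rodrigues(np.array(s['tcp_rot']))[0];print(R.round(3))"
```

```text
[-1.189e+00  7.120e-01  3.110e-01  2.000e-03  2.074e+00 -3.000e-02] [ 0.33389578 -0.76450355  0.58614424] [3.03222056 0.63329338 0.01414957]
[[ 0.916  0.4    0.018]
 [ 0.4   -0.915 -0.041]
 [-0.     0.045 -0.999]]
```

Request:
step_arm(
  commands=[
    {"fingers":-1,"dx":0,"dy":0,"dz":0,"roll":0},
    {"fingers":-1,"dx":0,"dy":0,"dz":0,"roll":0},
  ],
)

```text
time: 2.35
tool_pos: [0.3335, -0.7637, 0.5869]
tcp_rot: [3.033, 0.633, 0.014]
wrist_force: [0.0, 1.2, 0.4]
width: 0.997
grip_force: 0.0
```

```bash
cat >> h.py <<'E'
def show():
    s=read_state();R=cv2.Rodrigues(np.array(s['tcp_rot']))[0];p=np.array(s['tool_pos'])
    print('t',round(s['time'],2),'q',np.round(s['q'],3),'p',p.round(4),'r',np.hypot(*p[:2]).round(3),'lean',np.degrees(np.arccos(-R[2,2])).round(2),'w',round(s['width'],3),'F',np.round(s['wrist_force'],1));print(R.round(3));return s,R,p
E
python3 -c "
from h import *
show()"
```

```text
t 2.35 q [-1.190e+00  7.110e-01  3.110e-01  1.000e-03  2.076e+00 -3.000e-02] p [ 0.3335 -0.7637  0.5869] r 0.833 lean 2.53 w 0.997 F [0.  1.2 0.4]
[[ 0.916  0.4    0.018]
 [ 0.4   -0.916 -0.041]
 [-0.     0.044 -0.999]]
```

Request:
step_arm(
  commands=[
    {"fingers":-1,"dx":0,"dy":0.8,"dz":-0.4,"roll":0},
    {"fingers":-1,"dx":0,"dy":0.8,"dz":-0.4,"roll":0},
  ],
)

```text
time: 2.6
tool_pos: [0.3432, -0.7856, 0.5794]
tcp_rot: [2.986, 0.624, 0.029]
wrist_force: [-0.7, 0.3, -0.4]
width: 1.001
grip_force: 0.0
```

Request:
step_arm(
  commands=[
    {"fingers":-1,"dx":0,"dy":0.8,"dz":-0.4,"roll":0},
    {"fingers":-1,"dx":0,"dy":0.8,"dz":-0.4,"roll":0},
  ],
)

```text
time: 2.85
tool_pos: [0.3516, -0.8051, 0.5746]
tcp_rot: [2.942, 0.615, 0.043]
wrist_force: [-0.3, -0.0, -0.8]
width: 0.995
grip_force: 0.0
```

```bash
python3 -c "
from h import *
show()"
```

```text
t 2.85 q [-1.189  0.729  0.311  0.004  1.963 -0.028] p [ 0.3516 -0.8051  0.5746] r 0.879 lean 7.93 w 0.995 F [-0.3 -0.  -0.8]
[[ 0.916  0.396  0.055]
 [ 0.4   -0.908 -0.126]
 [-0.     0.138 -0.99 ]]
```

```bash
python3 - <<'E'
from h import *
Z=np.zeros((10,12))
for n in("top","scene"):
    d=np.load(f"pics/{n}0.npy");c=calibration(n);W=cloud(d,c).reshape(-1,3)
    k=(W[:,0]>.2)&(W[:,0]<1.2)&(W[:,1]<.6)&(W[:,1]>-.6)&(W[:,2]>.08)
    for x,y,z in W[k]: a,b=int((x-.2)/.1),int((y+.6)/.1);Z[a,b]=max(Z[a,b],z)
print(Z.round(2))
s,R,p=show()
q=p
for t in ([.25,-.58,.80],[.47,0,.82],[.52,.19,.82],[.66,.24,.82]):
    t=np.array(t);print(t,(R.T@(t-p)).round(3),np.linalg.norm(t-q).round(3));q=t
E
```

```text
[[0.   0.   0.   0.   0.   0.76 0.27 0.   0.   0.   0.   0.  ]
 [0.   0.   0.   0.   0.   0.   0.   0.   0.   0.   0.   0.  ]
 [0.   0.   0.   0.   0.   0.   0.   0.37 0.38 0.38 0.   0.  ]
 [0.   0.51 0.53 0.53 0.   0.37 0.37 0.37 0.38 0.37 0.   0.  ]
 [0.   0.61 0.63 0.53 0.14 0.37 0.36 0.19 0.19 0.37 0.   0.  ]
 [0.   0.55 0.54 0.5  0.4  0.37 0.37 0.19 0.19 0.37 0.   0.  ]
 [0.   0.55 0.54 0.49 0.43 0.38 0.32 0.27 0.22 0.   0.   0.  ]
 [0.2  0.21 0.21 0.21 0.21 0.21 0.21 0.23 0.21 0.21 0.2  0.21]
 [0.21 0.21 0.21 0.21 0.21 0.21 0.21 0.21 0.21 0.21 0.21 0.21]
 [0.2  0.23 0.2  0.21 0.21 0.21 0.21 0.21 0.21 0.21 0.21 0.22]]
t 2.85 q [-1.189  0.729  0.311  0.004  1.963 -0.028] p [ 0.3516 -0.8051  0.5746] r 0.879 lean 7.93 w 0.995 F [-0.3 -0.  -0.8]
[[ 0.916  0.396  0.055]
 [ 0.4   -0.908 -0.126]
 [-0.     0.138 -0.99 ]]
[ 0.25 -0.58  0.8 ] [-0.003 -0.213 -0.257] 0.334
[0.47 0.   0.82] [ 0.431 -0.65  -0.338] 0.621
[0.52 0.19 0.82] [ 0.553 -0.803 -0.36 ] 0.196
[0.66 0.24 0.82] [ 0.701 -0.792 -0.358] 0.149
```

```bash
python3 - <<'E'
from h import *
s,R,p=show()
for t in ([.26,-.57,.70],[.50,-.2,.70],[.57,.20,.70]):
    t=np.array(t);print(t,(R.T@(t-p)).round(3))
E
```

```text
t 2.85 q [-1.189  0.729  0.311  0.004  1.963 -0.028] p [ 0.3516 -0.8051  0.5746] r 0.879 lean 7.93 w 0.995 F [-0.3 -0.  -0.8]
[[ 0.916  0.396  0.055]
 [ 0.4   -0.908 -0.126]
 [-0.     0.138 -0.99 ]]
[ 0.26 -0.57  0.7 ] [ 0.01  -0.232 -0.159]
[ 0.5 -0.2  0.7] [ 0.378 -0.473 -0.193]
[0.57 0.2  0.7 ] [ 0.602 -0.808 -0.239]
```

Request:
step_arm(
  commands=[
    {"fingers":-1,"dx":0.01,"dy":-0.23,"dz":-0.16,"roll":0},
    {"fingers":-1,"dx":0.01,"dy":-0.23,"dz":-0.16,"roll":0},
    {"fingers":-1,"dx":0.01,"dy":-0.23,"dz":-0.16,"roll":0},
    {"fingers":-1,"dx":0.01,"dy":-0.23,"dz":-0.16,"roll":0},
    {"fingers":-1,"dx":0.01,"dy":-0.23,"dz":-0.16,"roll":0},
    {"fingers":-1,"dx":0.38,"dy":-0.47,"dz":-0.19,"roll":0},
    {"fingers":-1,"dx":0.38,"dy":-0.47,"dz":-0.19,"roll":0},
    {"fingers":-1,"dx":0.38,"dy":-0.47,"dz":-0.19,"roll":0},
  ],
)

```text
time: 3.85
tool_pos: [0.3638, -0.4137, 0.7]
tcp_rot: [2.944, 0.613, 0.043]
wrist_force: [0.7, -1.0, -0.5]
width: 0.998
grip_force: 0.0
```

```bash
python3 - <<'E'
from h import *
s,R,p=show()
for t in ([.50,-.2,.70],[.57,.20,.70]):
    t=np.array(t);print(t,(R.T@(t-p)).round(3),np.linalg.norm(t-p))
E
```

```text
t 3.85 q [-0.87   0.026  1.023 -0.042  1.96   0.271] p [ 0.3638 -0.4137  0.7   ] r 0.551 lean 7.88 w 0.998 F [ 0.7 -1.  -0.5]
[[ 0.917  0.396  0.055]
 [ 0.399 -0.908 -0.126]
 [ 0.     0.137 -0.991]]
[ 0.5 -0.2  0.7] [ 0.21  -0.14  -0.019] 0.25337213288841953
[0.57 0.2  0.7 ] [ 0.434 -0.476 -0.066] 0.6473695958515641
```

Request:
step_arm(
  commands=[
    {"fingers":-1,"dx":0.21,"dy":-0.14,"dz":-0.02,"roll":0},
    {"fingers":-1,"dx":0.21,"dy":-0.14,"dz":-0.02,"roll":0},
    {"fingers":-1,"dx":0.21,"dy":-0.14,"dz":-0.02,"roll":0},
    {"fingers":-1,"dx":0.21,"dy":-0.14,"dz":-0.02,"roll":0},
    {"fingers":-1,"dx":0.43,"dy":-0.48,"dz":-0.07,"roll":0},
    {"fingers":-1,"dx":0.43,"dy":-0.48,"dz":-0.07,"roll":0},
    {"fingers":-1,"dx":0.43,"dy":-0.48,"dz":-0.07,"roll":0},
    {"fingers":-1,"dx":0.43,"dy":-0.48,"dz":-0.07,"roll":0},
  ],
)

```text
time: 4.85
tool_pos: [0.5373, 0.0442, 0.7027]
tcp_rot: [2.944, 0.615, 0.044]
wrist_force: [0.4, -1.3, -0.1]
width: 1.0
grip_force: 0.0
```

```bash
cat >> h.py <<'E'
def to(*T):
    s,R,p=show()
    for t in T: t=np.array(t);print(t,(R.T@(t-p)).round(3),np.linalg.norm(t-p).round(3))
E
python3 - <<'E'
from h import *
az=np.radians(20);e=np.array([np.cos(az),np.sin(az),0])
s,R,p=show()
t=np.array([.6,.22,.66]);print((R.T@(t-p)).round(3),np.linalg.norm(t-p));print("push",(R.T@(e*.8+[0,0,.4])).round(3))
E
```

```text
t 4.85 q [ 0.12   0.069  0.973 -0.148  2.055  1.207] p [0.5373 0.0442 0.7027] r 0.539 lean 7.86 w 1.0 F [ 0.4 -1.3 -0.1]
[[ 0.916  0.396  0.056]
 [ 0.4   -0.908 -0.125]
 [ 0.001  0.137 -0.991]]
[ 0.128 -0.141  0.024] 0.19151809148235507
push [ 0.799  0.104 -0.389]
```

Request:
step_arm(
  commands=[
    {"fingers":-1,"dx":0.13,"dy":-0.14,"dz":0.02,"roll":8},
    {"fingers":-1,"dx":0.13,"dy":-0.14,"dz":0.02,"roll":17},
    {"fingers":-1,"dx":0.13,"dy":-0.14,"dz":0.02,"roll":17},
    {"fingers":-1,"dx":0.13,"dy":-0.14,"dz":0.02,"roll":17},
    {"fingers":-1,"dx":0.93,"dy":-0.04,"dz":-0.37,"roll":17},
    {"fingers":-1,"dx":0.93,"dy":-0.04,"dz":-0.37,"roll":17},
    {"fingers":-1,"dx":0.93,"dy":-0.04,"dz":-0.37,"roll":17},
    {"fingers":-1,"dx":0.93,"dy":-0.04,"dz":-0.37,"roll":17},
  ],
)

```text
time: 5.85
tool_pos: [0.7149, 0.2538, 0.6722]
tcp_rot: [3.014, 0.176, 0.134]
wrist_force: [-2.5, -0.2, 1.8]
width: 1.003
grip_force: 0.0
```

```bash
cat >> h.py <<'E'
def push(az,o=.8,u=.4):
    s,R,p=show();a=np.radians(az);print("push",(R.T@[o*np.cos(a),o*np.sin(a),u]).round(3),"lean az",np.degrees(np.arctan2(R[1,2],R[0,2])).round(1),"y az",np.degrees(np.arctan2(R[1,1],R[0,1])).round(1))
E
python3 -c "
from h import *
push(20)"
```

```text
t 5.85 q [ 0.373  0.606  0.311 -0.171  2.17   1.726] p [0.7149 0.2538 0.6722] r 0.759 lean 8.52 w 1.003 F [-2.5 -0.2  1.8]
[[ 0.989  0.11   0.095]
 [ 0.121 -0.986 -0.114]
 [ 0.081  0.124 -0.989]]
push [ 0.809 -0.137 -0.355] lean az -50.0 y az -83.6
```

Request:
step_arm(
  commands=[
    {"fingers":-1,"dx":0.81,"dy":-0.14,"dz":-0.36,"roll":0},
    {"fingers":-1,"dx":0.81,"dy":-0.14,"dz":-0.36,"roll":0},
  ],
)

```text
time: 6.1
tool_pos: [0.7479, 0.2622, 0.6552]
tcp_rot: [3.02, 0.181, 0.2]
wrist_force: [0.3, -0.3, 0.4]
width: 0.999
grip_force: 0.0
```

Request:
step_arm(
  commands=[
    {"fingers":-1,"dx":0.82,"dy":-0.14,"dz":-0.32,"roll":0},
    {"fingers":-1,"dx":0.82,"dy":-0.14,"dz":-0.32,"roll":0},
  ],
)

```text
time: 6.35
tool_pos: [0.7814, 0.2708, 0.6362]
tcp_rot: [3.024, 0.186, 0.263]
wrist_force: [-0.8, -1.2, -0.1]
width: 0.998
grip_force: 0.0
```

Request:
step_arm(
  commands=[
    {"fingers":-1,"dx":0.84,"dy":-0.14,"dz":-0.28,"roll":0},
    {"fingers":-1,"dx":0.84,"dy":-0.14,"dz":-0.28,"roll":0},
  ],
)

```text
time: 6.6
tool_pos: [0.8139, 0.2787, 0.6191]
tcp_rot: [3.027, 0.192, 0.33]
wrist_force: [0.1, -0.2, -0.6]
width: 1.002
grip_force: 0.0
```

Request:
step_arm(
  commands=[
    {"fingers":-1,"dx":0.85,"dy":-0.14,"dz":-0.24,"roll":0},
    {"fingers":-1,"dx":0.85,"dy":-0.14,"dz":-0.24,"roll":0},
  ],
)

```text
time: 6.85
tool_pos: [0.8449, 0.286, 0.6047]
tcp_rot: [3.028, 0.197, 0.4]
wrist_force: [0.7, 0.4, -0.4]
width: 1.0
grip_force: 0.0
```

```bash
python3 -c "
from h import *
push(20)"
```

```text
t 6.85 q [ 0.357  0.704  0.311 -0.16   1.893  1.73 ] p [0.8449 0.286  0.6047] r 0.892 lean 15.72 w 1.0 F [ 0.7  0.4 -0.4]
[[ 0.958  0.116  0.263]
 [ 0.138 -0.988 -0.063]
 [ 0.253  0.097 -0.963]]
push [ 0.859 -0.144 -0.204] lean az -13.4 y az -83.3
```

Request:
step_arm(
  commands=[
    {"fingers":-1,"dx":0.87,"dy":-0.15,"dz":-0.22,"roll":0},
    {"fingers":-1,"dx":0.87,"dy":-0.15,"dz":-0.22,"roll":0},
  ],
)

```text
time: 7.1
tool_pos: [0.8729, 0.2938, 0.5941]
tcp_rot: [3.028, 0.202, 0.475]
wrist_force: [-0.5, 0.1, -0.0]
width: 0.996
grip_force: 0.0
```

Request:
step_arm(
  commands=[
    {"fingers":-1,"dx":0.87,"dy":-0.15,"dz":-0.22,"roll":0},
    {"fingers":-1,"dx":0.87,"dy":-0.15,"dz":-0.22,"roll":0},
  ],
)

```text
time: 7.35
tool_pos: [0.8966, 0.3011, 0.5899]
tcp_rot: [3.026, 0.208, 0.552]
wrist_force: [-0.4, -0.2, 0.6]
width: 1.002
grip_force: 0.0
```

Request:
step_arm(
  commands=[
    {"fingers":-1,"dx":0.87,"dy":-0.15,"dz":-0.22,"roll":0},
    {"fingers":-1,"dx":0.87,"dy":-0.15,"dz":-0.22,"roll":0},
  ],
)

```text
time: 7.6
tool_pos: [0.9162, 0.308, 0.5917]
tcp_rot: [3.022, 0.213, 0.632]
wrist_force: [-0.7, -0.3, 0.4]
width: 1.002
grip_force: 0.0
```

Request:
step_arm(
  commands=[
    {"fingers":-1,"dx":0.87,"dy":-0.15,"dz":-0.22,"roll":0},
    {"fingers":-1,"dx":0.87,"dy":-0.15,"dz":-0.22,"roll":0},
  ],
)

```text
time: 7.85
tool_pos: [0.9321, 0.3145, 0.599]
tcp_rot: [3.016, 0.218, 0.713]
wrist_force: [0.1, 0.3, 0.9]
width: 1.0
grip_force: 0.0
```

```bash
python3 -c "
from h import *
push(20)"
```

```text
t 7.85 q [ 0.356  0.74   0.311 -0.158  1.651  1.734] p [0.9321 0.3145 0.599 ] r 0.984 lean 26.61 w 1.0 F [0.1 0.3 0.9]
[[ 0.885  0.129  0.448]
 [ 0.144 -0.99  -0.001]
 [ 0.443  0.066 -0.894]]
push [ 0.882 -0.148 -0.021] lean az -0.1 y az -82.6
```

Request:
step_arm(
  commands=[
    {"fingers":-1,"dx":0.87,"dy":-0.2,"dz":-0.02,"roll":0},
    {"fingers":-1,"dx":0.87,"dy":-0.2,"dz":-0.02,"roll":0},
  ],
)

```text
time: 8.1
tool_pos: [0.9581, 0.3283, 0.5906]
tcp_rot: [3.009, 0.224, 0.794]
wrist_force: [0.6, -1.0, 0.5]
width: 1.0
grip_force: 0.0
```

Request:
step_arm(
  commands=[
    {"fingers":-1,"dx":0.87,"dy":-0.2,"dz":0,"roll":0},
    {"fingers":-1,"dx":0.87,"dy":-0.2,"dz":0,"roll":0},
  ],
)

```text
time: 8.35
tool_pos: [0.9813, 0.3412, 0.5856]
tcp_rot: [2.999, 0.23, 0.874]
wrist_force: [-1.1, 0.7, 0.1]
width: 0.996
grip_force: 0.0
```

Request:
step_arm(
  commands=[
    {"fingers":-1,"dx":0.87,"dy":-0.2,"dz":0,"roll":0},
    {"fingers":-1,"dx":0.87,"dy":-0.2,"dz":0,"roll":0},
  ],
)

```text
time: 8.6
tool_pos: [0.9997, 0.3529, 0.588]
tcp_rot: [-2.98, -0.234, -0.955]
wrist_force: [0.3, -0.1, -0.1]
width: 1.003
grip_force: 0.0
```

```bash
python3 -c "
from h import *
push(20)
# path to pre-grasp: handle mid, grasp point 19 mm behind TCP
s,R,p=show();ex=np.array([np.cos(np.radians(6.7)),np.sin(np.radians(6.7)),0]);h=np.array([.5265,.039,.206])
z=R[:,2]
hg=h-ex*.012+[0,0,.003]
print('grasp tcp',hg+z*.019,'pre',hg+z*(.019-.14))
to([.55,.19,.6],[.42,.05,.6],hg+z*(.019-.16))
"
```

```text
t 8.6 q [ 0.369  0.785  0.312 -0.165  1.448  1.753] p [0.9997 0.3529 0.588 ] r 1.06 lean 35.43 w 1.003 F [ 0.3 -0.1 -0.1]
[[ 0.804  0.143  0.578]
 [ 0.141 -0.989  0.049]
 [ 0.578  0.042 -0.815]]
push [ 0.874 -0.146  0.122] lean az 4.9 y az -81.8
t 8.6 q [ 0.369  0.785  0.312 -0.165  1.448  1.753] p [0.9997 0.3529 0.588 ] r 1.06 lean 35.43 w 1.003 F [ 0.3 -0.1 -0.1]
[[ 0.804  0.143  0.578]
 [ 0.141 -0.989  0.049]
 [ 0.578  0.042 -0.815]]
grasp tcp [0.52555632 0.03853362 0.19351802] pre [0.44469258 0.03165398 0.30759574]
t 8.6 q [ 0.369  0.785  0.312 -0.165  1.448  1.753] p [0.9997 0.3529 0.588 ] r 1.06 lean 35.43 w 1.003 F [ 0.3 -0.1 -0.1]
[[ 0.804  0.143  0.578]
 [ 0.141 -0.989  0.049]
 [ 0.578  0.042 -0.815]]
[0.55 0.19 0.6 ] [-0.377  0.097 -0.278] 0.478
[0.42 0.05 0.6 ] [-0.502  0.217 -0.359] 0.654
[0.43314061 0.03067117 0.32389256] [-0.653  0.227 -0.128] 0.703
```

Request:
step_arm(
  commands=[
    {"fingers":-1,"dx":-0.38,"dy":0.1,"dz":-0.28,"roll":0},
    {"fingers":-1,"dx":-0.38,"dy":0.1,"dz":-0.28,"roll":0},
    {"fingers":-1,"dx":-0.38,"dy":0.1,"dz":-0.28,"roll":0},
    {"fingers":-1,"dx":-0.38,"dy":0.1,"dz":-0.28,"roll":0},
    {"fingers":-1,"dx":-0.38,"dy":0.1,"dz":-0.28,"roll":0},
    {"fingers":-1,"dx":-0.38,"dy":0.1,"dz":-0.28,"roll":0},
    {"fingers":-1,"dx":-0.38,"dy":0.1,"dz":-0.28,"roll":0},
    {"fingers":-1,"dx":-0.38,"dy":0.1,"dz":-0.28,"roll":0},
  ],
)

```text
time: 9.6
tool_pos: [0.5453, 0.186, 0.6012]
tcp_rot: [-2.979, -0.234, -0.956]
wrist_force: [0.8, 0.4, 0.2]
width: 1.002
grip_force: 0.0
```

```bash
python3 - <<'E'
from h import *
S=[((.264,1.604,1.274),(.27,-.619,.231)),((.729,.311,1.963),(.3516,-.8051,.5746)),((.711,.311,2.076),(.3335,-.7637,.5869)),((.785,.312,1.448),(.9997,.3529,.588)),((.740,.311,1.651),(.9321,.3145,.599)),((.069,.973,2.055),(.5373,.0442,.7027))]
A=[];b=[]
for q,p in S[:5]:
    a,c,e=q[0],q[0]+q[1],sum(q);r=np.hypot(p[0],p[1])
    A+=[[1,np.sin(a),np.sin(c),0,np.sin(e)],[0,np.cos(a),np.cos(c),1,np.cos(e)]];b+=[r,p[2]]
x,res,_,sv=np.linalg.lstsq(np.array(A),b,rcond=None);print("a L1 L2 d Lt",x.round(3),res,sv)
A5,L1,L2,d,Lt=x
def ik(r,z,e):
    wr,wz=r-A5-Lt*np.sin(e),z-d-Lt*np.cos(e);D=np.hypot(wr,wz)
    c=(D*D-L1**2-L2**2)/2/L1/L2
    if abs(c)>1:return None
    q3=np.arccos(c);q2=np.arctan2(wr,wz)-np.arctan2(L2*np.sin(q3),L1+L2*np.cos(q3));return np.round([q2,q3,e-q2-q3],2)
for r,z in((.5,.5),(.42,.5),(.4,.35),(.446,.308),(.48,.25),(.527,.194),(.53,.08)): print(r,z,ik(r,z,np.pi-.618))
to([.47,.04,.5],[.445,.032,.308])
E
```

```text
a L1 L2 d Lt [-0.     0.51   0.568  0.253  0.348] [2.08342154e-05] [3.87291449 3.04665589 0.71604512 0.42907722 0.14694673]
0.5 0.5 [-0.54  1.95  1.12]
0.42 0.5 [-0.71  2.02  1.21]
0.4 0.35 [-0.81  2.33  1.  ]
0.446 0.308 [-0.68  2.35  0.85]
0.48 0.25 [-0.55  2.4   0.68]
0.527 0.194 [-0.37  2.4   0.49]
0.53 0.08 [-0.16  2.5   0.19]
t 9.6 q [ 0.391 -0.326  1.631 -0.186  1.245  1.811] p [0.5453 0.186  0.6012] r 0.576 lean 35.47 w 1.002 F [0.8 0.4 0.2]
[[ 0.803  0.143  0.578]
 [ 0.14  -0.989  0.049]
 [ 0.579  0.042 -0.814]]
[0.47 0.04 0.5 ] [-0.14   0.129  0.032] 0.193
[0.445 0.032 0.308] [-0.272  0.126  0.173] 0.346
```

Request:
step_arm(
  commands=[
    {"fingers":-1,"dx":-0.14,"dy":0.13,"dz":0.03,"roll":0},
    {"fingers":-1,"dx":-0.14,"dy":0.13,"dz":0.03,"roll":0},
    {"fingers":-1,"dx":-0.14,"dy":0.13,"dz":0.03,"roll":0},
    {"fingers":-1,"dx":-0.14,"dy":0.13,"dz":0.03,"roll":0},
    {"fingers":-1,"dx":-0.27,"dy":0.126,"dz":0.17,"roll":0},
    {"fingers":-1,"dx":-0.27,"dy":0.126,"dz":0.17,"roll":0},
    {"fingers":-1,"dx":-0.27,"dy":0.126,"dz":0.17,"roll":0},
    {"fingers":-1,"dx":-0.27,"dy":0.126,"dz":0.17,"roll":0},
  ],
)

```text
time: 10.6
tool_pos: [0.442, 0.0336, 0.3005]
tcp_rot: [-2.985, -0.235, -0.929]
wrist_force: [-0.4, -0.0, -0.2]
width: 1.0
grip_force: 0.0
```

```bash
python3 - <<'E'
from h import *
show();c=calibration("wrist");p,d=read_camera("wrist");cv2.imwrite("pics/w1.png",p);np.save("pics/w1.npy",d)
h=np.array([.5265,.039,.206]);ex=np.array([np.cos(np.radians(6.7)),np.sin(np.radians(6.7)),0])
for k in(-.035,0,.035): print(k,proj(h+(ex*.974-np.array([0,0,.225]))*k,c))
np.save("pics/w1c.npy",c,allow_pickle=True)
E
```

```text
t 10.6 q [-0.036 -0.668  2.354  0.094  0.859  1.338] p [0.442  0.0336 0.3005] r 0.443 lean 34.49 w 1.0 F [-0.4 -0.  -0.2]
[[ 0.813  0.145  0.564]
 [ 0.141 -0.989  0.051]
 [ 0.565  0.038 -0.824]]
-0.035 (np.float64(255.27683483633402), np.float64(195.82483862529338))
0 (np.float64(255.8501223880352), np.float64(158.3173849121518))
0.035 (np.float64(256.35618385445713), np.float64(125.2082113891926))
```

View pics/w1.png

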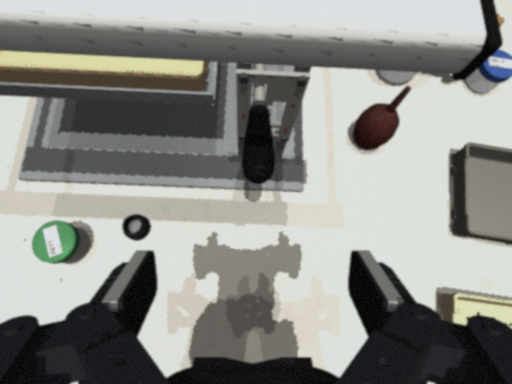

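The wrist view shows the black handle from about (258,105) to (258,185), between the fingers at columns 140 and 365. The loupe is at (136,227), the pot at (55,241), and the bar crosses the top.

```bash
python3 - <<'E'
from h import *
p=cv2.imread("pics/w1.png");d=np.load("pics/w1.npy");c=np.load("pics/w1c.npy",allow_pickle=True).item();W=cloud(d,c)
m=np.zeros(d.shape,bool);m[95:192,238:278]=(p.max(2)<50)[95:192,238:278]
m&=(W[...,2]>.14)&(W[...,2]<.26)
Q=W[m];Q=Q[np.isfinite(Q).all(1)]
ex=np.array([np.cos(np.radians(6.7)),np.sin(np.radians(6.7)),0]);ey=np.array([-ex[1],ex[0],0])
h=np.array([.5265,.039,.206]);S=np.c_[(Q-h)@ex,(Q-h)@ey,Q[:,2]]
for v in range(100,192,10):
    k=m[v];X=W[v][k]
    if len(X): print(v,np.where(k)[0][[0,-1]],len(X),"ex %.4f ey %.4f..%.4f zmax %.4f"%(np.median((X-h)@ex),((X-h)@ey).min(),((X-h)@ey).max(),np.max(X[:,2])))
print(S.min(0),S.max(0))
E
```

```text
110 [249 267] 18 ex 0.0438 ey -0.0087..0.0069 zmax 0.2094
120 [248 268] 21 ex 0.0324 ey -0.0093..0.0075 zmax 0.2128
130 [246 270] 25 ex 0.0213 ey -0.0110..0.0089 zmax 0.2172
140 [244 272] 28 ex 0.0110 ey -0.0129..0.0103 zmax 0.2195
150 [243 273] 30 ex 0.0014 ey -0.0136..0.0108 zmax 0.2234
160 [242 274] 33 ex -0.0075 ey -0.0143..0.0113 zmax 0.2242
170 [243 273] 31 ex -0.0155 ey -0.0133..0.0102 zmax 0.2231
180 [249 265] 17 ex -0.0212 ey -0.0073..0.0052 zmax 0.2149
[-0.02197454 -0.01457846  0.1430801 ] [0.07445139 0.01138371 0.22516014]
```

```bash
python3 -c "
from h import *
to([.5427,.039,.1913])"
```

```text
t 10.65 q [-0.036 -0.668  2.345  0.094  0.857  1.338] p [0.4458 0.0335 0.3082] r 0.447 lean 35.15 w 0.999 F [-0.4  0.6  0.3]
[[ 0.806  0.144  0.574]
 [ 0.141 -0.989  0.05 ]
 [ 0.574  0.04  -0.818]]
[0.5427 0.039  0.1913] [0.012 0.004 0.151] 0.152
```

Request:
step_arm(
  commands=[
    {"fingers":-1,"dx":0.012,"dy":0.004,"dz":0.04,"roll":0},
    {"fingers":-1,"dx":0.012,"dy":0.004,"dz":0.08,"roll":0},
    {"fingers":-1,"dx":0.012,"dy":0.004,"dz":0.12,"roll":0},
    {"fingers":-1,"dx":0.012,"dy":0.004,"dz":0.15,"roll":0},
    {"fingers":-1,"dx":0.012,"dy":0.004,"dz":0.15,"roll":0},
    {"fingers":-1,"dx":0.012,"dy":0.004,"dz":0.15,"roll":0},
  ],
)

```text
time: 11.4
tool_pos: [0.5478, 0.0383, 0.2016]
tcp_rot: [-2.976, -0.235, -0.966]
wrist_force: [0.1, -0.1, 0.0]
width: 1.001
grip_force: 0.0
```

```bash
python3 - <<'E'
from h import *
show();c=calibration("wrist");p,d=read_camera("wrist");cv2.imwrite("pics/w2.png",p)
to([.5427,.039,.1913])
E
```

```text
t 11.4 q [-0.011 -0.32   2.355  0.121  0.487  1.313] p [0.5478 0.0383 0.2016] r 0.549 lean 35.85 w 1.001 F [ 0.1 -0.1  0. ]
[[ 0.799  0.143  0.584]
 [ 0.141 -0.989  0.05 ]
 [ 0.584  0.043 -0.811]]
t 11.45 q [-0.011 -0.321  2.356  0.121  0.487  1.313] p [0.5471 0.0382 0.2012] r 0.548 lean 35.84 w 1.004 F [-0.5 -0.4  0.7]
[[ 0.799  0.143  0.583]
 [ 0.141 -0.989  0.05 ]
 [ 0.584  0.043 -0.811]]
[0.5427 0.039  0.1913] [-0.009 -0.002  0.005] 0.011
```

View pics/w2.png

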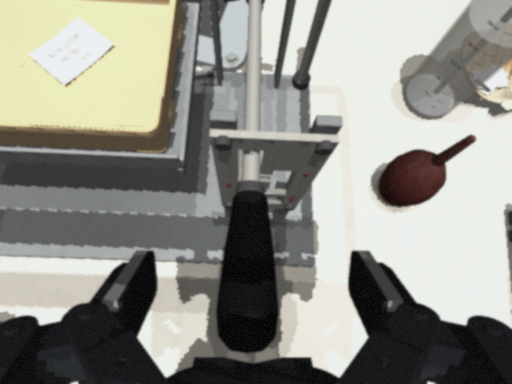

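The handle lies centred between the fingers (column 250, rows 190–350), with the gate plate and its red dots behind it at (230–330, 130–205).

Request:
step_arm(
  commands=[
    {"fingers":-1,"dx":-0.009,"dy":-0.002,"dz":0.005,"roll":0},
    {"fingers":-1,"dx":-0.009,"dy":-0.002,"dz":0.005,"roll":0},
    {"fingers":1,"dx":-0.009,"dy":-0.002,"dz":0.005,"roll":0},
    {"fingers":1,"dx":-0.009,"dy":-0.002,"dz":0.005,"roll":0},
    {"fingers":1,"dx":-0.009,"dy":-0.002,"dz":0.005,"roll":0},
    {"fingers":1,"dx":-0.009,"dy":-0.002,"dz":0.005,"roll":0},
    {"fingers":1,"dx":-0.009,"dy":-0.002,"dz":0.005,"roll":0},
    {"fingers":1,"dx":-0.009,"dy":-0.002,"dz":0.005,"roll":0},
  ],
  squeeze=20,
)

```text
time: 12.45
tool_pos: [0.5396, 0.0387, 0.1871]
tcp_rot: [-2.979, -0.234, -0.956]
wrist_force: [-2.2, -1.9, 2.2]
width: 0.276
grip_force: 20.0
```

```bash
python3 - <<'E'
from h import *
s,R,p=show();print(s['grip_force'])
ex=np.array([np.cos(np.radians(6.7)),np.sin(np.radians(6.7)),0]);ey=np.array([-ex[1],ex[0],0])
print("right",(R.T@-ey).round(3),"down",(R.T@[0,0,-1]).round(3),"back",(R.T@ex).round(3))
E
```

```text
t 12.45 q [-0.01  -0.319  2.38   0.122  0.467  1.313] p [0.5396 0.0387 0.1871] r 0.541 lean 35.48 w 0.276 F [-2.2 -1.9  2.2]
[[ 0.803  0.143  0.578]
 [ 0.14  -0.989  0.049]
 [ 0.579  0.042 -0.814]]
20.037382543087006
right [-0.046  0.999  0.019] down [-0.579 -0.042  0.814] back [0.814 0.026 0.58 ]
```

Request:
step_arm(
  commands=[
    {"fingers":1,"dx":-0.005,"dy":0,"dz":0.006,"roll":0},
    {"fingers":1,"dx":-0.01,"dy":-0.001,"dz":0.011,"roll":0},
    {"fingers":1,"dx":-0.016,"dy":-0.001,"dz":0.016,"roll":0},
    {"fingers":1,"dx":-0.0215,"dy":-0.0015,"dz":0.0215,"roll":0},
    {"fingers":1,"dx":-0.0215,"dy":-0.0015,"dz":0.0215,"roll":0},
  ],
)

```text
time: 13.08
tool_pos: [0.5352, 0.0383, 0.1573]
tcp_rot: [-2.979, -0.234, -0.958]
wrist_force: [0.1, -1.0, 2.3]
width: 0.278
grip_force: 21.3
```

```bash
cat >> h.py <<'E'
ex=np.array([np.cos(np.radians(6.7)),np.sin(np.radians(6.7)),0]);ey=np.array([-ex[1],ex[0],0])
P0=np.array([.5396,.0387,.1871])
def st():
    s,R,p=show();f=np.array(s['wrist_force']);g=p-P0
    print("moved back %.1f left %.1f up %.1f mm"%tuple(1e3*np.array([g@ex,g@ey,g[2]])),"F back %.1f left %.1f up %.1f"%(f@ex,f@ey,f[2]),"grip",round(s['grip_force'],1))
    print("right",(R.T@-ey).round(3),"down",(R.T@[0,0,-1]).round(3),"back",(R.T@ex).round(3),'torque',np.round(s['torque'],2))
E
python3 -c "
from h import *
st()"
```

```text
t 13.07 q [-0.011 -0.287  2.419  0.145  0.395  1.287] p [0.5352 0.0383 0.1573] r 0.537 lean 35.56 w 0.278 F [ 0.1 -1.   2.3]
[[ 0.802  0.143  0.579]
 [ 0.14  -0.989  0.049]
 [ 0.58   0.042 -0.814]]
moved back -4.4 left 0.1 up -29.8 mm F back 0.0 left -1.0 up 2.3 grip 21.3
right [-0.046  0.999  0.019] down [-0.58  -0.042  0.814] back [0.813 0.026 0.581] torque [-0.23 -0.17 -0.47]
```

Request:
step_arm(
  commands=[
    {"fingers":1,"dx":-0.002,"dy":0,"dz":0.0025,"roll":0},
    {"fingers":1,"dx":-0.002,"dy":0,"dz":0.0025,"roll":0},
  ],
)

```text
time: 13.32
tool_pos: [0.5349, 0.0382, 0.1542]
tcp_rot: [-2.979, -0.234, -0.957]
wrist_force: [1.0, -1.3, 2.9]
width: 0.277
grip_force: 21.4
```

Request:
step_arm(
  commands=[
    {"fingers":1,"dx":-0.0015,"dy":0,"dz":0.002,"roll":0},
    {"fingers":1,"dx":-0.0015,"dy":0,"dz":0.002,"roll":0},
  ],
)

```text
time: 13.58
tool_pos: [0.5346, 0.0381, 0.1515]
tcp_rot: [-2.979, -0.234, -0.957]
wrist_force: [1.1, -1.1, 3.3]
width: 0.273
grip_force: 21.5
```

Request:
step_arm(
  commands=[
    {"fingers":1,"dx":-0.0015,"dy":0,"dz":0.002,"roll":0},
    {"fingers":1,"dx":-0.0015,"dy":0,"dz":0.002,"roll":0},
  ],
)

```text
time: 13.82
tool_pos: [0.5344, 0.038, 0.1487]
tcp_rot: [-2.979, -0.234, -0.956]
wrist_force: [2.2, -1.1, 2.0]
width: 0.274
grip_force: 21.4
```

```bash
python3 -c "
from h import *
st()"
```

```text
t 13.82 q [-0.012 -0.275  2.428  0.154  0.375  1.276] p [0.5344 0.038  0.1487] r 0.536 lean 35.49 w 0.274 F [ 2.2 -1.1  2. ]
[[ 0.803  0.143  0.578]
 [ 0.141 -0.989  0.049]
 [ 0.579  0.042 -0.814]]
moved back -5.2 left -0.1 up -38.4 mm F back 2.1 left -1.3 up 2.0 grip 21.4
right [-0.046  0.999  0.018] down [-0.579 -0.042  0.814] back [0.814 0.027 0.58 ] torque [-0.12 -0.31 -0.42]
```

Request:
step_arm(
  commands=[
    {"fingers":1,"dx":-0.0015,"dy":0,"dz":0.002,"roll":0},
    {"fingers":1,"dx":-0.0015,"dy":0,"dz":0.002,"roll":0},
  ],
)

```text
time: 14.08
tool_pos: [0.5342, 0.0379, 0.1461]
tcp_rot: [-2.979, -0.234, -0.956]
wrist_force: [1.9, -0.7, 3.0]
width: 0.273
grip_force: 21.4
```

Request:
step_arm(
  commands=[
    {"fingers":1,"dx":-0.0015,"dy":0,"dz":0.002,"roll":0},
    {"fingers":1,"dx":-0.0015,"dy":0,"dz":0.002,"roll":0},
  ],
)

```text
time: 14.32
tool_pos: [0.5341, 0.0378, 0.1435]
tcp_rot: [-2.979, -0.234, -0.955]
wrist_force: [0.8, -1.3, 3.4]
width: 0.278
grip_force: 21.5
```

Request:
step_arm(
  commands=[
    {"fingers":1,"dx":-0.0015,"dy":0,"dz":0.002,"roll":0},
    {"fingers":1,"dx":-0.0015,"dy":0,"dz":0.002,"roll":0},
  ],
)

```text
time: 14.58
tool_pos: [0.534, 0.0377, 0.141]
tcp_rot: [-2.979, -0.235, -0.955]
wrist_force: [0.1, -1.3, 3.3]
width: 0.277
grip_force: 21.4
```

```bash
python3 -c "
from h import *
st()"
```

```text
t 14.57 q [-0.013 -0.263  2.436  0.164  0.356  1.265] p [0.534  0.0377 0.141 ] r 0.535 lean 35.45 w 0.277 F [ 0.1 -1.3  3.3]
[[ 0.803  0.143  0.578]
 [ 0.141 -0.989  0.049]
 [ 0.578  0.042 -0.815]]
moved back -5.7 left -0.3 up -46.1 mm F back -0.0 left -1.3 up 3.3 grip 21.4
right [-0.046  0.999  0.018] down [-0.578 -0.042  0.815] back [0.814 0.027 0.58 ] torque [-0.15 -0.19 -0.43]
```

Request:
step_arm(
  commands=[
    {"fingers":1,"dx":-0.0015,"dy":0,"dz":0.002,"roll":0},
    {"fingers":1,"dx":-0.0015,"dy":0,"dz":0.002,"roll":0},
  ],
)

```text
time: 14.82
tool_pos: [0.5339, 0.0376, 0.1384]
tcp_rot: [-2.979, -0.234, -0.955]
wrist_force: [-0.5, -1.0, 2.8]
width: 0.276
grip_force: 21.4
```

Request:
step_arm(
  commands=[
    {"fingers":1,"dx":-0.0015,"dy":0,"dz":0.002,"roll":0},
    {"fingers":1,"dx":-0.0015,"dy":0,"dz":0.002,"roll":0},
  ],
)

```text
time: 15.08
tool_pos: [0.5338, 0.0375, 0.1359]
tcp_rot: [-2.979, -0.234, -0.955]
wrist_force: [-0.5, -0.6, 2.8]
width: 0.275
grip_force: 21.2
```

```bash
python3 -c "
from h import *
st()"
```

```text
t 15.07 q [-0.014 -0.254  2.441  0.171  0.344  1.257] p [0.5338 0.0375 0.1359] r 0.535 lean 35.44 w 0.275 F [-0.5 -0.6  2.8]
[[ 0.804  0.143  0.578]
 [ 0.141 -0.989  0.049]
 [ 0.578  0.042 -0.815]]
moved back -5.9 left -0.5 up -51.2 mm F back -0.5 left -0.5 up 2.8 grip 21.2
right [-0.046  0.999  0.018] down [-0.578 -0.042  0.815] back [0.815 0.027 0.58 ] torque [-0.1  -0.08 -0.47]
```

Request:
step_arm(
  commands=[
    {"fingers":1,"dx":-0.001,"dy":0,"dz":0.0015,"roll":0},
    {"fingers":1,"dx":-0.001,"dy":0,"dz":0.0015,"roll":0},
  ],
)

```text
time: 15.32
tool_pos: [0.5338, 0.0374, 0.1343]
tcp_rot: [-2.979, -0.235, -0.955]
wrist_force: [-3.8, -1.9, 6.0]
width: 0.278
grip_force: 21.7
```

Request:
step_arm(
  commands=[
    {"fingers":1,"dx":-0.001,"dy":0,"dz":0.0015,"roll":0},
    {"fingers":1,"dx":-0.001,"dy":0,"dz":0.0015,"roll":0},
  ],
)

```text
time: 15.58
tool_pos: [0.5341, 0.0374, 0.1334]
tcp_rot: [-2.979, -0.235, -0.956]
wrist_force: [-11.7, -1.6, 14.4]
width: 0.274
grip_force: 22.3
```

Request:
step_arm(
  commands=[
    {"fingers":1,"dx":-0.001,"dy":0,"dz":0.0015,"roll":0},
    {"fingers":1,"dx":-0.001,"dy":0,"dz":0.0015,"roll":0},
  ],
)

```text
time: 15.82
tool_pos: [0.5347, 0.0374, 0.1324]
tcp_rot: [-2.978, -0.235, -0.958]
wrist_force: [-12.9, -1.7, 17.9]
width: 0.278
grip_force: 21.7
```

```bash
python3 -c "
from h import *
st()"
```

```text
t 15.82 q [-0.014 -0.247  2.444  0.179  0.331  1.248] p [0.5347 0.0374 0.1324] r 0.536 lean 35.57 w 0.278 F [-12.9  -1.7  17.9]
[[ 0.802  0.143  0.58 ]
 [ 0.141 -0.989  0.05 ]
 [ 0.58   0.042 -0.813]]
moved back -5.1 left -0.7 up -54.7 mm F back -13.0 left -0.2 up 17.9 grip 21.7
right [-0.046  0.999  0.018] down [-0.58  -0.042  0.813] back [0.813 0.027 0.581] torque [-0.17  0.28 -0.39]
```

Request:
step_arm(
  commands=[
    {"fingers":1,"dx":0.002,"dy":0,"dz":-0.003,"roll":0},
    {"fingers":1,"dx":0.002,"dy":0,"dz":-0.003,"roll":0},
  ],
)

```text
time: 16.08
tool_pos: [0.5346, 0.0374, 0.135]
tcp_rot: [-2.979, -0.234, -0.958]
wrist_force: [2.0, -0.6, 3.1]
width: 0.275
grip_force: 20.3
```

Request:
step_arm(
  commands=[
    {"fingers":1,"dx":0,"dy":0.004,"dz":0,"roll":-1},
    {"fingers":1,"dx":0,"dy":0.008,"dz":0,"roll":-2},
    {"fingers":1,"dx":0,"dy":0.008,"dz":0,"roll":-2},
  ],
)

```text
time: 16.45
tool_pos: [0.5355, 0.0293, 0.1348]
tcp_rot: [2.972, 0.285, 0.955]
wrist_force: [2.0, -1.2, 1.9]
width: 0.275
grip_force: 19.4
```

```bash
python3 -c "
from h import *
st()"
```

```text
t 16.45 q [-0.038 -0.249  2.44   0.213  0.342  1.163] p [0.5355 0.0293 0.1348] r 0.536 lean 35.49 w 0.275 F [ 2.  -1.2  1.9]
[[ 0.798  0.17   0.578]
 [ 0.175 -0.983  0.049]
 [ 0.577  0.062 -0.814]]
moved back -5.1 left -8.8 up -52.3 mm F back 1.9 left -1.4 up 1.9 grip 19.4
right [-0.08   0.997  0.019] down [-0.577 -0.062  0.814] back [0.813 0.055 0.58 ] torque [ 0.09 -0.2  -0.2 ]
```

Request:
step_arm(
  commands=[
    {"fingers":1,"dx":0,"dy":0.005,"dz":0,"roll":-1},
    {"fingers":1,"dx":0,"dy":0.01,"dz":0.0005,"roll":-2},
    {"fingers":1,"dx":0,"dy":0.014,"dz":0.001,"roll":-3},
    {"fingers":1,"dx":0,"dy":0.014,"dz":0.001,"roll":-3},
  ],
)

```text
time: 16.95
tool_pos: [0.538, 0.0159, 0.1345]
tcp_rot: [2.95, 0.361, 0.948]
wrist_force: [1.4, 0.3, 2.1]
width: 0.275
grip_force: 19.4
```

Request:
step_arm(
  commands=[
    {"fingers":1,"dx":0,"dy":0.003,"dz":0,"roll":-1},
    {"fingers":1,"dx":0,"dy":0.005,"dz":0.0005,"roll":-1},
    {"fingers":1,"dx":0,"dy":0.005,"dz":0.0005,"roll":-1},
  ],
)

```text
time: 17.32
tool_pos: [0.539, 0.011, 0.1343]
tcp_rot: [2.941, 0.388, 0.946]
wrist_force: [0.3, 0.9, 2.4]
width: 0.27
grip_force: 19.4
```

```bash
python3 -c "
from h import *
st()"
```

```text
t 17.32 q [-0.092 -0.24   2.433  0.301  0.352  0.965] p [0.539  0.011  0.1343] r 0.539 lean 35.4 w 0.27 F [0.3 0.9 2.4]
[[ 0.785  0.227  0.577]
 [ 0.244 -0.969  0.049]
 [ 0.57   0.102 -0.815]]
moved back -3.8 left -27.5 up -52.8 mm F back 0.4 left 0.8 up 2.4 grip 19.4
right [-0.15   0.988  0.018] down [-0.57  -0.102  0.815] back [0.808 0.112 0.579] torque [0.1  0.22 0.16]
```

Request:
step_arm(
  commands=[
    {"fingers":1,"dx":-0.0005,"dy":0.0025,"dz":0,"roll":0},
    {"fingers":1,"dx":-0.0005,"dy":0.0025,"dz":0,"roll":0},
  ],
)

```text
time: 17.58
tool_pos: [0.5395, 0.0084, 0.1347]
tcp_rot: [2.941, 0.387, 0.947]
wrist_force: [-0.5, 1.5, 1.9]
width: 0.277
grip_force: 19.6
```

Request:
step_arm(
  commands=[
    {"fingers":1,"dx":-0.004,"dy":-0.0005,"dz":0.006,"roll":0},
    {"fingers":1,"dx":-0.0055,"dy":-0.001,"dz":0.008,"roll":0},
    {"fingers":1,"dx":-0.0055,"dy":-0.001,"dz":0.008,"roll":0},
  ],
)

```text
time: 17.95
tool_pos: [0.5397, 0.0083, 0.1248]
tcp_rot: [2.941, 0.387, 0.947]
wrist_force: [-2.8, -0.4, 3.4]
width: 0.276
grip_force: 19.9
```

```bash
python3 -c "
from h import *
st()"
```

```text
t 17.95 q [-0.099 -0.221  2.441  0.336  0.329  0.924] p [0.5397 0.0083 0.1248] r 0.54 lean 35.44 w 0.276 F [-2.8 -0.4  3.4]
[[ 0.784  0.226  0.578]
 [ 0.243 -0.969  0.049]
 [ 0.571  0.102 -0.815]]
moved back -3.5 left -30.2 up -62.3 mm F back -2.8 left -0.1 up 3.4 grip 19.9
right [-0.15   0.989  0.019] down [-0.571 -0.102  0.815] back [0.807 0.111 0.58 ] torque [-0.1   0.12 -0.03]
```

Request:
step_arm(
  commands=[
    {"fingers":1,"dx":-0.004,"dy":-0.0005,"dz":0.0055,"roll":0},
    {"fingers":1,"dx":-0.0075,"dy":-0.001,"dz":0.011,"roll":0},
    {"fingers":1,"dx":-0.0105,"dy":-0.0015,"dz":0.0155,"roll":0},
    {"fingers":1,"dx":-0.0105,"dy":-0.0015,"dz":0.0155,"roll":0},
  ],
)

```text
time: 18.45
tool_pos: [0.5407, 0.008, 0.1064]
tcp_rot: [2.94, 0.386, 0.948]
wrist_force: [-0.5, 0.1, 3.9]
width: 0.275
grip_force: 20.0
```

Request:
step_arm(
  commands=[
    {"fingers":1,"dx":-0.0015,"dy":0,"dz":0.002,"roll":0},
    {"fingers":1,"dx":-0.0015,"dy":0,"dz":0.002,"roll":0},
  ],
)

```text
time: 18.7
tool_pos: [0.5409, 0.0077, 0.1045]
tcp_rot: [2.94, 0.387, 0.949]
wrist_force: [1.6, 0.6, 3.2]
width: 0.277
grip_force: 20.0
```

Request:
step_arm(
  commands=[
    {"fingers":1,"dx":-0.001,"dy":0,"dz":0.0015,"roll":0},
    {"fingers":1,"dx":-0.001,"dy":0,"dz":0.0015,"roll":0},
  ],
)

```text
time: 18.95
tool_pos: [0.541, 0.0075, 0.1028]
tcp_rot: [2.939, 0.387, 0.95]
wrist_force: [3.2, 0.8, 4.8]
width: 0.275
grip_force: 19.9
```

```bash
python3 -c "
from h import *
st()"
```

```text
t 18.95 q [-0.101 -0.176  2.457  0.415  0.27   0.84 ] p [0.541  0.0075 0.1028] r 0.541 lean 35.56 w 0.275 F [3.2 0.8 4.8]
[[ 0.783  0.226  0.58 ]
 [ 0.243 -0.969  0.049]
 [ 0.572  0.103 -0.813]]
moved back -2.2 left -31.1 up -84.3 mm F back 3.2 left 0.4 up 4.8 grip 19.9
right [-0.15   0.988  0.019] down [-0.572 -0.103  0.813] back [0.806 0.111 0.581] torque [ 0.13 -0.65 -0.02]
```

Request:
step_arm(
  commands=[
    {"fingers":1,"dx":-0.001,"dy":0,"dz":0.0015,"roll":0},
    {"fingers":1,"dx":-0.001,"dy":0,"dz":0.0015,"roll":0},
  ],
)

```text
time: 19.2
tool_pos: [0.5412, 0.0073, 0.101]
tcp_rot: [2.939, 0.387, 0.95]
wrist_force: [6.4, 1.5, 4.8]
width: 0.276
grip_force: 19.8
```

Request:
step_arm(
  commands=[
    {"fingers":1,"dx":-0.001,"dy":0,"dz":0.0015,"roll":0},
    {"fingers":1,"dx":-0.001,"dy":0,"dz":0.0015,"roll":0},
  ],
)

```text
time: 19.45
tool_pos: [0.5413, 0.0072, 0.0992]
tcp_rot: [2.939, 0.387, 0.95]
wrist_force: [4.8, 1.2, 4.0]
width: 0.276
grip_force: 19.8
```

```bash
python3 -c "
from h import *
st()"
```

```text
t 19.45 q [-0.102 -0.168  2.459  0.432  0.261  0.822] p [0.5413 0.0072 0.0992] r 0.541 lean 35.57 w 0.276 F [4.8 1.2 4. ]
[[ 0.783  0.226  0.58 ]
 [ 0.243 -0.969  0.049]
 [ 0.573  0.103 -0.813]]
moved back -2.0 left -31.5 up -87.9 mm F back 4.9 left 0.6 up 4.0 grip 19.8
right [-0.15   0.988  0.019] down [-0.573 -0.103  0.813] back [0.806 0.111 0.581] torque [ 0.21 -0.86  0.04]
```

Request:
step_arm(
  commands=[
    {"fingers":1,"dx":0,"dy":0,"dz":0.002,"roll":0},
    {"fingers":1,"dx":0,"dy":0,"dz":0.002,"roll":0},
  ],
)

```text
time: 19.7
tool_pos: [0.5415, 0.0074, 0.0965]
tcp_rot: [2.941, 0.387, 0.947]
wrist_force: [3.7, 0.6, 3.8]
width: 0.271
grip_force: 19.9
```

Request:
step_arm(
  commands=[
    {"fingers":1,"dx":-0.0005,"dy":0,"dz":0.0015,"roll":0},
    {"fingers":1,"dx":-0.0005,"dy":0,"dz":0.0015,"roll":0},
  ],
)

```text
time: 19.95
tool_pos: [0.5417, 0.0074, 0.0948]
tcp_rot: [2.941, 0.387, 0.946]
wrist_force: [2.0, -0.2, 3.4]
width: 0.277
grip_force: 20.0
```

```bash
python3 -c "
from h import *
st()"
```

```text
t 19.95 q [-0.102 -0.157  2.46   0.445  0.253  0.808] p [0.5417 0.0074 0.0948] r 0.542 lean 35.42 w 0.277 F [ 2.  -0.2  3.4]
[[ 0.784  0.226  0.577]
 [ 0.243 -0.969  0.049]
 [ 0.571  0.102 -0.815]]
moved back -1.6 left -31.3 up -92.3 mm F back 2.0 left -0.4 up 3.4 grip 20.0
right [-0.15   0.989  0.018] down [-0.571 -0.102  0.815] back [0.807 0.112 0.579] torque [ 0.05 -0.51 -0.04]
```

Request:
step_arm(
  commands=[
    {"fingers":1,"dx":-0.0005,"dy":0,"dz":0.0015,"roll":0},
    {"fingers":1,"dx":-0.0005,"dy":0,"dz":0.0015,"roll":0},
  ],
)

```text
time: 20.2
tool_pos: [0.5419, 0.0074, 0.0931]
tcp_rot: [2.942, 0.387, 0.946]
wrist_force: [0.8, -1.1, 4.2]
width: 0.275
grip_force: 20.1
```

Request:
step_arm(
  commands=[
    {"fingers":1,"dx":-0.0005,"dy":0,"dz":0.0015,"roll":0},
    {"fingers":1,"dx":-0.0005,"dy":0,"dz":0.0015,"roll":0},
  ],
)

```text
time: 20.45
tool_pos: [0.5421, 0.0074, 0.0914]
tcp_rot: [2.942, 0.387, 0.945]
wrist_force: [-1.9, -1.6, 4.3]
width: 0.277
grip_force: 20.3
```

```bash
python3 -c "
from h import *
st()"
```

```text
t 20.45 q [-0.102 -0.149  2.461  0.46   0.246  0.793] p [0.5421 0.0074 0.0914] r 0.542 lean 35.37 w 0.277 F [-1.9 -1.6  4.3]
[[ 0.785  0.227  0.577]
 [ 0.243 -0.969  0.05 ]
 [ 0.57   0.101 -0.815]]
moved back -1.1 left -31.4 up -95.7 mm F back -2.1 left -1.4 up 4.3 grip 20.3
right [-0.15   0.989  0.018] down [-0.57  -0.101  0.815] back [0.808 0.112 0.579] torque [-0.02 -0.04 -0.13]
```

Request:
step_arm(
  commands=[
    {"fingers":1,"dx":-0.001,"dy":0,"dz":0.001,"roll":0},
    {"fingers":1,"dx":-0.001,"dy":0,"dz":0.001,"roll":0},
  ],
)

```text
time: 20.7
tool_pos: [0.5424, 0.0073, 0.0908]
tcp_rot: [2.942, 0.388, 0.947]
wrist_force: [-5.5, 0.3, 10.4]
width: 0.275
grip_force: 20.6
```

Request:
step_arm(
  commands=[
    {"fingers":1,"dx":-0.001,"dy":0,"dz":0.001,"roll":0},
    {"fingers":1,"dx":-0.001,"dy":0,"dz":0.001,"roll":0},
  ],
)

```text
time: 20.95
tool_pos: [0.5426, 0.0072, 0.0902]
tcp_rot: [2.941, 0.388, 0.949]
wrist_force: [-8.7, 1.0, 13.9]
width: 0.277
grip_force: 20.7
```

```bash
python3 -c "
from h import *
st()"
```

```text
t 20.95 q [-0.103 -0.146  2.462  0.477  0.24   0.775] p [0.5426 0.0072 0.0902] r 0.543 lean 35.5 w 0.277 F [-8.7  1.  13.9]
[[ 0.783  0.227  0.579]
 [ 0.244 -0.969  0.05 ]
 [ 0.572  0.102 -0.814]]
moved back -0.7 left -31.7 up -96.9 mm F back -8.6 left 2.1 up 13.9 grip 20.7
right [-0.15   0.988  0.018] down [-0.572 -0.102  0.814] back [0.807 0.112 0.58 ] torque [0.12 0.01 0.08]
```

Request:
step_arm(
  commands=[
    {"fingers":1,"dx":0.0015,"dy":0,"dz":-0.002,"roll":0},
    {"fingers":1,"dx":0.0015,"dy":0,"dz":-0.002,"roll":0},
  ],
)

```text
time: 21.2
tool_pos: [0.5423, 0.0072, 0.0918]
tcp_rot: [2.941, 0.388, 0.947]
wrist_force: [-0.2, -0.5, 3.3]
width: 0.278
grip_force: 19.9
```

Request:
step_arm(
  commands=[
    {"fingers":1,"dx":0.0005,"dy":-0.0045,"dz":0,"roll":1},
    {"fingers":1,"dx":0.001,"dy":-0.009,"dz":-0.0005,"roll":2},
    {"fingers":1,"dx":0.001,"dy":-0.009,"dz":-0.0005,"roll":2},
  ],
)

```text
time: 21.58
tool_pos: [0.5403, 0.0163, 0.0913]
tcp_rot: [2.958, 0.338, 0.949]
wrist_force: [-2.0, -0.9, 3.5]
width: 0.279
grip_force: 20.2
```

```bash
python3 -c "
from h import *
st()"
```

```text
t 21.57 q [-0.076 -0.153  2.465  0.408  0.238  0.899] p [0.5403 0.0163 0.0913] r 0.541 lean 35.38 w 0.279 F [-2.  -0.9  3.5]
[[ 0.792  0.2    0.577]
 [ 0.21  -0.976  0.05 ]
 [ 0.573  0.082 -0.815]]
moved back -1.9 left -22.3 up -95.8 mm F back -2.1 left -0.7 up 3.5 grip 20.2
right [-0.116  0.993  0.018] down [-0.573 -0.082  0.815] back [0.811 0.084 0.579] torque [-0.27  0.15 -0.33]
```

Request:
step_arm(
  commands=[
    {"fingers":1,"dx":0.0005,"dy":-0.005,"dz":-0.0005,"roll":1},
    {"fingers":1,"dx":0.001,"dy":-0.01,"dz":-0.001,"roll":2},
    {"fingers":1,"dx":0.0015,"dy":-0.014,"dz":-0.001,"roll":3},
    {"fingers":1,"dx":0.0015,"dy":-0.014,"dz":-0.001,"roll":3},
  ],
)

```text
time: 22.08
tool_pos: [0.5379, 0.0301, 0.0916]
tcp_rot: [2.981, 0.262, 0.953]
wrist_force: [-2.1, -1.9, 3.2]
width: 0.271
grip_force: 20.8
```

Request:
step_arm(
  commands=[
    {"fingers":1,"dx":0,"dy":-0.003,"dz":0,"roll":1},
    {"fingers":1,"dx":0,"dy":-0.006,"dz":0,"roll":1},
    {"fingers":1,"dx":0,"dy":-0.006,"dz":0,"roll":1},
  ],
)

```text
time: 22.45
tool_pos: [0.5372, 0.036, 0.0915]
tcp_rot: [-2.98, -0.235, -0.953]
wrist_force: [-5.1, -1.6, 2.4]
width: 0.276
grip_force: 21.8
```

```bash
python3 -c "
from h import *
st()"
```

```text
t 22.45 q [-0.018 -0.16   2.469  0.272  0.225  1.149] p [0.5372 0.036  0.0915] r 0.538 lean 35.37 w 0.276 F [-5.1 -1.6  2.4]
[[ 0.804  0.143  0.577]
 [ 0.141 -0.989  0.05 ]
 [ 0.577  0.041 -0.815]]
moved back -2.7 left -2.4 up -95.6 mm F back -5.3 left -1.0 up 2.4 grip 21.8
right [-0.046  0.999  0.018] down [-0.577 -0.041  0.815] back [0.815 0.027 0.579] torque [-0.32  0.48 -0.65]
```

Request:
step_arm(
  commands=[
    {"fingers":1,"dx":-0.0015,"dy":-0.0015,"dz":-0.001,"roll":0},
    {"fingers":1,"dx":-0.0015,"dy":-0.0015,"dz":-0.001,"roll":0},
  ],
)

```text
time: 22.7
tool_pos: [0.5369, 0.037, 0.0931]
tcp_rot: [-2.979, -0.234, -0.959]
wrist_force: [-0.3, -3.6, 3.7]
width: 0.279
grip_force: 22.3
```

Request:
step_arm(
  commands=[
    {"fingers":1,"dx":-0.002,"dy":0,"dz":0.0045,"roll":0},
    {"fingers":1,"dx":-0.004,"dy":0,"dz":0.009,"roll":0},
    {"fingers":1,"dx":-0.004,"dy":0,"dz":0.009,"roll":0},
  ],
)

```text
time: 23.08
tool_pos: [0.5384, 0.037, 0.0825]
tcp_rot: [-2.979, -0.235, -0.957]
wrist_force: [-0.7, -1.9, 4.0]
width: 0.279
grip_force: 22.9
```

```bash
python3 -c "
from h import *
st()"
```

```text
t 23.07 q [-0.015 -0.138  2.474  0.3    0.197  1.123] p [0.5384 0.037  0.0825] r 0.54 lean 35.5 w 0.279 F [-0.7 -1.9  4. ]
[[ 0.803  0.143  0.579]
 [ 0.141 -0.989  0.049]
 [ 0.579  0.042 -0.814]]
moved back -1.4 left -1.6 up -104.6 mm F back -0.9 left -1.8 up 4.0 grip 22.9
right [-0.046  0.999  0.019] down [-0.579 -0.042  0.814] back [0.814 0.027 0.58 ] torque [-0.24 -0.2  -0.54]
```

Request:
step_arm(
  commands=[
    {"fingers":1,"dx":-0.0025,"dy":0,"dz":0.006,"roll":0},
    {"fingers":1,"dx":-0.005,"dy":0,"dz":0.012,"roll":0},
    {"fingers":1,"dx":-0.0055,"dy":0,"dz":0.0135,"roll":0},
    {"fingers":1,"dx":-0.0055,"dy":0,"dz":0.0135,"roll":0},
  ],
)

```text
time: 23.58
tool_pos: [0.5413, 0.037, 0.0681]
tcp_rot: [-2.979, -0.235, -0.955]
wrist_force: [-1.4, -1.7, 4.9]
width: 0.273
grip_force: 23.1
```

Request:
step_arm(
  commands=[
    {"fingers":1,"dx":-0.0015,"dy":0,"dz":0.0035,"roll":0},
    {"fingers":1,"dx":-0.002,"dy":0,"dz":0.0045,"roll":0},
    {"fingers":1,"dx":-0.002,"dy":0,"dz":0.0045,"roll":0},
  ],
)

```text
time: 23.95
tool_pos: [0.5423, 0.0369, 0.0635]
tcp_rot: [-2.979, -0.234, -0.956]
wrist_force: [-2.3, -1.1, 3.9]
width: 0.28
grip_force: 23.0
```

```bash
python3 -c "
from h import *
st()"
```

```text
t 23.95 q [-0.015 -0.086  2.478  0.413  0.146  1.008] p [0.5423 0.0369 0.0635] r 0.544 lean 35.46 w 0.28 F [-2.3 -1.1  3.9]
[[ 0.803  0.143  0.578]
 [ 0.141 -0.989  0.049]
 [ 0.579  0.042 -0.815]]
moved back 2.5 left -2.1 up -123.6 mm F back -2.4 left -0.8 up 3.9 grip 23.0
right [-0.046  0.999  0.018] down [-0.579 -0.042  0.815] back [0.814 0.027 0.58 ] torque [-0.04 -0.07 -0.28]
```

Request:
step_arm(
  commands=[
    {"fingers":1,"dx":-0.001,"dy":0,"dz":0.0025,"roll":0},
    {"fingers":1,"dx":-0.002,"dy":0,"dz":0.0045,"roll":0},
    {"fingers":1,"dx":-0.002,"dy":0,"dz":0.0045,"roll":0},
  ],
)

```text
time: 24.32
tool_pos: [0.5436, 0.0368, 0.0588]
tcp_rot: [-2.979, -0.234, -0.956]
wrist_force: [0.2, -0.8, 4.0]
width: 0.275
grip_force: 22.9
```

Request:
step_arm(
  commands=[
    {"fingers":1,"dx":-0.001,"dy":0,"dz":0.002,"roll":0},
    {"fingers":1,"dx":-0.001,"dy":0,"dz":0.002,"roll":0},
  ],
)

```text
time: 24.58
tool_pos: [0.5441, 0.0367, 0.0568]
tcp_rot: [-2.979, -0.234, -0.957]
wrist_force: [-0.3, -1.0, 4.1]
width: 0.276
grip_force: 22.8
```

```bash
python3 -c "
from h import *
st()"
```

```text
t 24.57 q [-0.015 -0.066  2.478  0.478  0.127  0.942] p [0.5441 0.0367 0.0568] r 0.545 lean 35.51 w 0.276 F [-0.3 -1.   4.1]
[[ 0.803  0.143  0.579]
 [ 0.141 -0.989  0.049]
 [ 0.579  0.042 -0.814]]
moved back 4.3 left -2.5 up -130.3 mm F back -0.4 left -0.9 up 4.1 grip 22.8
right [-0.046  0.999  0.019] down [-0.579 -0.042  0.814] back [0.814 0.027 0.581] torque [ 0.05 -0.25 -0.36]
```

Request:
step_arm(
  commands=[
    {"fingers":1,"dx":-0.0005,"dy":0,"dz":0.0015,"roll":0},
    {"fingers":1,"dx":-0.0005,"dy":0,"dz":0.0015,"roll":0},
  ],
)

```text
time: 24.82
tool_pos: [0.5445, 0.0367, 0.0552]
tcp_rot: [-2.979, -0.234, -0.957]
wrist_force: [0.8, -0.4, 4.9]
width: 0.277
grip_force: 22.8
```

Request:
step_arm(
  commands=[
    {"fingers":1,"dx":-0.0005,"dy":0,"dz":0.0015,"roll":0},
    {"fingers":1,"dx":-0.0005,"dy":0,"dz":0.0015,"roll":0},
  ],
)

```text
time: 25.08
tool_pos: [0.5449, 0.0367, 0.0537]
tcp_rot: [-2.979, -0.234, -0.957]
wrist_force: [1.1, -0.2, 4.9]
width: 0.271
grip_force: 22.8
```

```bash
python3 -c "
from h import *
st()"
```

```text
t 25.07 q [-0.015 -0.057  2.478  0.511  0.119  0.909] p [0.5449 0.0367 0.0537] r 0.546 lean 35.5 w 0.271 F [ 1.1 -0.2  4.9]
[[ 0.803  0.143  0.579]
 [ 0.141 -0.989  0.049]
 [ 0.579  0.042 -0.814]]
moved back 5.1 left -2.6 up -133.4 mm F back 1.1 left -0.3 up 4.9 grip 22.8
right [-0.046  0.999  0.019] down [-0.579 -0.042  0.814] back [0.814 0.027 0.58 ] torque [-0.06 -0.41 -0.34]
```

Request:
step_arm(
  commands=[
    {"fingers":1,"dx":-0.0005,"dy":0,"dz":0.0015,"roll":0},
    {"fingers":1,"dx":-0.0005,"dy":0,"dz":0.0015,"roll":0},
  ],
)

```text
time: 25.32
tool_pos: [0.5453, 0.0367, 0.0521]
tcp_rot: [-2.979, -0.234, -0.956]
wrist_force: [2.0, -1.2, 4.8]
width: 0.276
grip_force: 22.8
```

Request:
step_arm(
  commands=[
    {"fingers":1,"dx":-0.0005,"dy":0,"dz":0.0015,"roll":0},
    {"fingers":1,"dx":-0.0005,"dy":0,"dz":0.0015,"roll":0},
  ],
)

```text
time: 25.58
tool_pos: [0.5457, 0.0368, 0.0508]
tcp_rot: [-2.979, -0.235, -0.956]
wrist_force: [-1.0, -1.4, 8.4]
width: 0.275
grip_force: 23.1
```

```bash
python3 -c "
from h import *
st()"
```

```text
t 25.57 q [-0.015 -0.049  2.478  0.549  0.112  0.87 ] p [0.5457 0.0368 0.0508] r 0.547 lean 35.5 w 0.275 F [-1.  -1.4  8.4]
[[ 0.803  0.143  0.579]
 [ 0.141 -0.989  0.049]
 [ 0.579  0.042 -0.814]]
moved back 5.9 left -2.6 up -136.3 mm F back -1.2 left -1.2 up 8.4 grip 23.1
right [-0.046  0.999  0.018] down [-0.579 -0.042  0.814] back [0.814 0.027 0.58 ] torque [ 0.01 -0.36 -0.38]
```

Request:
step_arm(
  commands=[
    {"fingers":1,"dx":0.001,"dy":0,"dz":-0.0015,"roll":0},
    {"fingers":1,"dx":0.001,"dy":0,"dz":-0.0015,"roll":0},
  ],
)

```text
time: 25.82
tool_pos: [0.5453, 0.0369, 0.0522]
tcp_rot: [-2.979, -0.235, -0.955]
wrist_force: [0.4, -1.0, 5.1]
width: 0.276
grip_force: 22.9
```

Request:
step_arm(
  commands=[
    {"fingers":1,"dx":0,"dy":0.004,"dz":0,"roll":-1},
    {"fingers":1,"dx":0,"dy":0.008,"dz":0,"roll":-2},
    {"fingers":1,"dx":0,"dy":0.008,"dz":0,"roll":-2},
  ],
)

```text
time: 26.2
tool_pos: [0.5464, 0.0288, 0.0524]
tcp_rot: [2.973, 0.285, 0.954]
wrist_force: [-0.3, -1.7, 4.1]
width: 0.272
grip_force: 23.3
```

```bash
python3 -c "
from h import *
st()"
```

```text
t 26.2 q [-0.038 -0.052  2.476  0.609  0.125  0.759] p [0.5464 0.0288 0.0524] r 0.547 lean 35.44 w 0.272 F [-0.3 -1.7  4.1]
[[ 0.798  0.17   0.578]
 [ 0.174 -0.983  0.049]
 [ 0.577  0.061 -0.815]]
moved back 5.6 left -10.6 up -134.7 mm F back -0.5 left -1.7 up 4.1 grip 23.3
right [-0.08   0.997  0.018] down [-0.577 -0.061  0.815] back [0.813 0.054 0.58 ] torque [ 0.11 -0.21 -0.36]
```

Request:
step_arm(
  commands=[
    {"fingers":1,"dx":0,"dy":0.005,"dz":0,"roll":-1},
    {"fingers":1,"dx":0,"dy":0.01,"dz":0.0005,"roll":-2},
    {"fingers":1,"dx":0,"dy":0.014,"dz":0.001,"roll":-3},
    {"fingers":1,"dx":0,"dy":0.014,"dz":0.001,"roll":-3},
  ],
)

```text
time: 26.7
tool_pos: [0.5489, 0.0153, 0.052]
tcp_rot: [2.95, 0.361, 0.948]
wrist_force: [-1.2, -1.7, 4.3]
width: 0.275
grip_force: 22.8
```

Request:
step_arm(
  commands=[
    {"fingers":1,"dx":0,"dy":0.003,"dz":0,"roll":-1},
    {"fingers":1,"dx":-0.0005,"dy":0.006,"dz":0.0005,"roll":-1},
    {"fingers":1,"dx":-0.0005,"dy":0.006,"dz":0.0005,"roll":-1},
  ],
)

```text
time: 27.08
tool_pos: [0.5502, 0.0095, 0.052]
tcp_rot: [2.942, 0.387, 0.946]
wrist_force: [-1.1, -0.8, 3.8]
width: 0.273
grip_force: 21.4
```

```bash
python3 -c "
from h import *
st()"
```

```text
t 27.07 q [-0.094 -0.043  2.468  0.776  0.148  0.477] p [0.5502 0.0095 0.052 ] r 0.55 lean 35.41 w 0.273 F [-1.1 -0.8  3.8]
[[ 0.785  0.227  0.577]
 [ 0.243 -0.969  0.05 ]
 [ 0.57   0.101 -0.815]]
moved back 7.1 left -30.3 up -135.1 mm F back -1.2 left -0.7 up 3.8 grip 21.4
right [-0.15   0.989  0.018] down [-0.57  -0.101  0.815] back [0.808 0.112 0.579] torque [ 0.08  0.02 -0.17]
```

Request:
step_arm(
  commands=[
    {"fingers":1,"dx":0.0015,"dy":0.0005,"dz":-0.004,"roll":0},
    {"fingers":1,"dx":0.003,"dy":0.001,"dz":-0.0075,"roll":0},
    {"fingers":1,"dx":0.003,"dy":0.001,"dz":-0.0075,"roll":0},
  ],
)

```text
time: 27.45
tool_pos: [0.5482, 0.0091, 0.0599]
tcp_rot: [2.942, 0.388, 0.946]
wrist_force: [-2.0, -0.6, 3.0]
width: 0.272
grip_force: 20.8
```

Request:
step_arm(
  commands=[
    {"fingers":1,"dx":0.0015,"dy":0.0005,"dz":-0.003,"roll":0},
    {"fingers":1,"dx":0.0015,"dy":0.0005,"dz":-0.003,"roll":0},
  ],
)

```text
time: 27.7
tool_pos: [0.5475, 0.0087, 0.063]
tcp_rot: [2.942, 0.388, 0.945]
wrist_force: [-3.3, -1.5, 1.6]
width: 0.271
grip_force: 20.4
```

```bash
python3 -c "
from h import *
st()"
```

```text
t 27.7 q [-0.097 -0.074  2.467  0.653  0.175  0.6  ] p [0.5475 0.0087 0.063 ] r 0.548 lean 35.36 w 0.271 F [-3.3 -1.5  1.6]
[[ 0.785  0.227  0.577]
 [ 0.243 -0.969  0.05 ]
 [ 0.57   0.101 -0.816]]
moved back 4.4 left -30.7 up -124.1 mm F back -3.5 left -1.1 up 1.6 grip 20.4
right [-0.15   0.988  0.018] down [-0.57  -0.101  0.816] back [0.808 0.113 0.578] torque [ 0.24  0.72 -0.02]
```

Request:
step_arm(
  commands=[
    {"fingers":1,"dx":-0.0005,"dy":0,"dz":-0.002,"roll":0},
    {"fingers":1,"dx":-0.0005,"dy":0,"dz":-0.002,"roll":0},
  ],
)

```text
time: 27.95
tool_pos: [0.5472, 0.0081, 0.0654]
tcp_rot: [2.94, 0.387, 0.948]
wrist_force: [-1.2, -0.3, 2.5]
width: 0.271
grip_force: 19.8
```

Request:
step_arm(
  commands=[
    {"fingers":1,"dx":0.0005,"dy":0,"dz":-0.0015,"roll":0},
    {"fingers":1,"dx":0.0005,"dy":0,"dz":-0.0015,"roll":0},
  ],
)

```text
time: 28.2
tool_pos: [0.5468, 0.0081, 0.0669]
tcp_rot: [2.94, 0.387, 0.948]
wrist_force: [-1.0, -0.9, 3.2]
width: 0.274
grip_force: 19.6
```

```bash
python3 -c "
from h import *
st()"
```

```text
t 28.2 q [-0.098 -0.085  2.468  0.627  0.181  0.625] p [0.5468 0.0081 0.0669] r 0.547 lean 35.5 w 0.274 F [-1.  -0.9  3.2]
[[ 0.784  0.226  0.579]
 [ 0.243 -0.969  0.049]
 [ 0.572  0.102 -0.814]]
moved back 3.6 left -31.2 up -120.2 mm F back -1.1 left -0.8 up 3.2 grip 19.6
right [-0.15   0.988  0.019] down [-0.572 -0.102  0.814] back [0.807 0.112 0.58 ] torque [ 0.05  0.33 -0.13]
```

Request:
step_arm(
  commands=[
    {"fingers":1,"dx":0.0005,"dy":0,"dz":-0.0015,"roll":0},
    {"fingers":1,"dx":0.0005,"dy":0,"dz":-0.0015,"roll":0},
  ],
)

```text
time: 28.45
tool_pos: [0.5463, 0.0081, 0.0681]
tcp_rot: [2.94, 0.387, 0.948]
wrist_force: [5.0, 0.3, -4.8]
width: 0.273
grip_force: 20.6
```

Request:
step_arm(
  commands=[
    {"fingers":1,"dx":0.0005,"dy":0,"dz":-0.001,"roll":0},
    {"fingers":1,"dx":0.0005,"dy":0,"dz":-0.001,"roll":0},
  ],
)

```text
time: 28.7
tool_pos: [0.546, 0.0081, 0.0687]
tcp_rot: [2.94, 0.387, 0.947]
wrist_force: [10.7, 0.0, -10.3]
width: 0.276
grip_force: 21.5
```

```bash
python3 -c "
from h import *
st()"
```

```text
t 28.7 q [-0.098 -0.091  2.468  0.603  0.186  0.65 ] p [0.546  0.0081 0.0687] r 0.546 lean 35.44 w 0.276 F [ 10.7   0.  -10.3]
[[ 0.784  0.226  0.578]
 [ 0.243 -0.969  0.049]
 [ 0.571  0.102 -0.815]]
moved back 2.8 left -31.1 up -118.4 mm F back 10.6 left -1.2 up -10.3 grip 21.5
right [-0.15   0.989  0.019] down [-0.571 -0.102  0.815] back [0.807 0.111 0.58 ] torque [-0.09  0.05 -0.22]
```

Request:
step_arm(
  commands=[
    {"fingers":1,"dx":-0.0005,"dy":0,"dz":0.0015,"roll":0},
    {"fingers":1,"dx":-0.0005,"dy":0,"dz":0.0015,"roll":0},
  ],
)

```text
time: 28.95
tool_pos: [0.5463, 0.0082, 0.0676]
tcp_rot: [2.941, 0.387, 0.947]
wrist_force: [-0.0, -1.2, 0.5]
width: 0.273
grip_force: 22.3
```

Request:
step_arm(
  commands=[
    {"fingers":0,"dx":0,"dy":0,"dz":0,"roll":0},
    {"fingers":0,"dx":0,"dy":0,"dz":0,"roll":0},
    {"fingers":0,"dx":0,"dy":0,"dz":0,"roll":0},
    {"fingers":-0.2,"dx":0,"dy":0,"dz":0,"roll":0},
    {"fingers":-0.2,"dx":0,"dy":0,"dz":0,"roll":0},
  ],
)

```text
time: 29.58
tool_pos: [0.5464, 0.0083, 0.0678]
tcp_rot: [2.941, 0.387, 0.948]
wrist_force: [-0.2, 0.7, -0.6]
width: 0.601
grip_force: 0.0
```

```bash
python3 -c "
from h import *
st()
p,d=read_camera('wrist');cv2.imwrite('pics/w3.png',p)"
```

```text
t 29.57 q [-0.098 -0.088  2.468  0.617  0.183  0.635] p [0.5464 0.0083 0.0678] r 0.546 lean 35.47 w 0.601 F [-0.2  0.7 -0.6]
[[ 0.784  0.226  0.578]
 [ 0.243 -0.969  0.049]
 [ 0.571  0.102 -0.814]]
moved back 3.2 left -30.9 up -119.3 mm F back -0.1 left 0.7 up -0.6 grip 0.0
right [-0.15   0.988  0.018] down [-0.571 -0.102  0.814] back [0.807 0.112 0.58 ] torque [-0.01  0.24 -0.02]
```

View pics/w3.png

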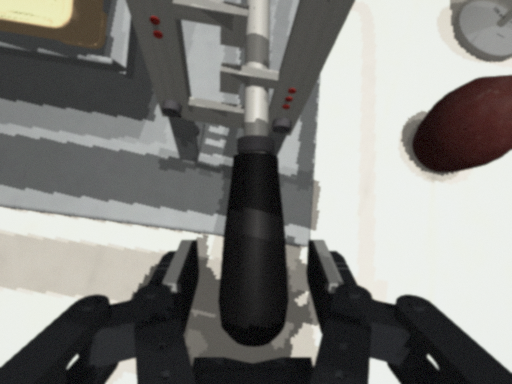

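The rod sits beside the three red dots at about (290,98), in the lowest right slot. The fingers are open on both sides of the handle, clear of the dark red blower at (470,125). I'll back out along the tool axis.

Request:
step_arm(
  commands=[
    {"fingers":-0.2,"dx":0,"dy":0,"dz":-0.015,"roll":0},
    {"fingers":-0.2,"dx":0,"dy":0,"dz":-0.03,"roll":0},
    {"fingers":-0.2,"dx":0,"dy":0,"dz":-0.05,"roll":0},
    {"fingers":-0.2,"dx":0,"dy":0,"dz":-0.075,"roll":0},
    {"fingers":-0.2,"dx":0,"dy":0,"dz":-0.1,"roll":0},
    {"fingers":-0.2,"dx":0,"dy":0,"dz":-0.13,"roll":0},
    {"fingers":-0.2,"dx":0,"dy":0,"dz":-0.16,"roll":0},
    {"fingers":-0.2,"dx":0,"dy":0,"dz":-0.16,"roll":0},
  ],
)

```text
time: 30.62
tool_pos: [0.4549, 0.0, 0.201]
tcp_rot: [2.936, 0.387, 0.955]
wrist_force: [0.3, -0.5, 0.5]
width: 0.6
grip_force: 0.0
```

```bash
python3 - <<'E'
from h import *
st()
c=calibration("wrist");p,d=read_camera('wrist');p2,_=read_camera('scene')
a=np.hstack([cv2.resize(p,(400,300)),cv2.resize(p2[90:310,130:350],(300,300))]);cv2.imwrite('pics/f.png',a)
W=cloud(d,c);m=(p.max(2)<50)&(W[...,2]>.06)&(W[...,2]<.16)&(np.linalg.norm(W[...,:2]-[.54,.008],axis=-1)<.07)
Q=W[m];k=(Q-Q.mean(0))
print("handle pts",m.sum(),Q.mean(0).round(4),Q.min(0).round(3),Q.max(0).round(3))
u,s,v=np.linalg.svd(k,full_matrices=False);print("axis",v[0].round(3),"elev deg",np.degrees(np.arcsin(abs(v[0][2]))).round(1))
E
```

```text
t 30.62 q [-0.165 -0.576  2.502  0.249  0.62   0.985] p [0.4549 0.     0.201 ] r 0.455 lean 35.8 w 0.6 F [ 0.3 -0.5  0.5]
[[ 0.781  0.225  0.583]
 [ 0.243 -0.969  0.048]
 [ 0.576  0.104 -0.811]]
moved back -88.6 left -28.5 up 13.9 mm F back 0.2 left -0.5 up 0.5 grip 0.0
right [-0.151  0.988  0.02 ] down [-0.576 -0.104  0.811] back [0.804 0.111 0.585] torque [-0.03  0.3   0.02]
handle pts 2298 [0.5437 0.0107 0.1068] [ 0.509 -0.006  0.06 ] [0.61  0.026 0.115]
axis [-0.986 -0.165 -0.024] elev deg 1.4
```

View pics/f.png

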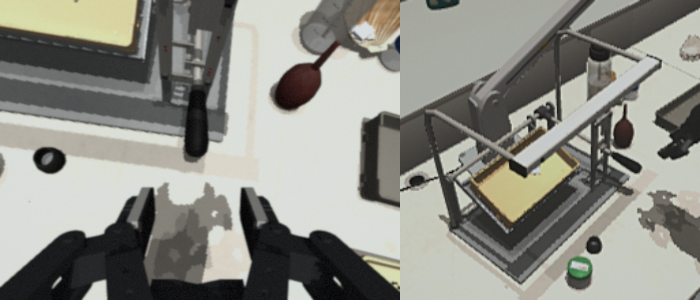

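The lever stays in the three-dot rest. The handle's top is at about 0.115 m, which matches a tilt of about 0.44. The tray is tipped against its lip, the pot, loupe and blower are standing, and the gripper is clear.

```bash
python3 -c "
from workcell import *
print(finish_job())"
```

```text
the job is handed in; nothing more can be done
None
```

The job is handed in: the lever is in the lowest right rest (three dots), released, with the tray tipped at the steepest step (about 0.44 rad, estimated from the handle's height) and still on its platform, and the pot, blower and loupe left standing; when I felt for the gate's stops the lever was pressed on them with up to about 22 N before I backed off.

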